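# Load and set the gift-box press

### The arm

A 7-joint arm with a two-finger parallel gripper is mounted at the origin on the work surface. World frame = base frame: x ahead of the robot, y to its left, z up, the work surface at z = 0. Lengths are in mm, angles in rad, forces in N, time in s.
With the tool pointing down it reaches from about 400 to 875 mm from the base axis. Payload 4.4 kg.
Tool frame: the origin (TCP) lies at the very end of the fingers, on their centre line; the grasp point (between the pads) lies 19 mm behind it; z points along the fingers, y is the line along which they close (so a half turn about z gives the same grasp; the last joint's range is limited). The gripper opens to 85 mm and grips with 20 to 120 N. Pads are 22 mm wide; open, the fingers measure 114 mm over their backs; the gripper's body (76 mm by 85 mm) begins 54 mm behind the grasp point. The pads swing forward as they close: fully open they stand 13 mm farther back than shut.
Start: joints at [-1.367, 0.628, 0.038, 1.517, -0.027, 0.996, -0.02], TCP at [173.225, 626.507, 231.313] pointing down, gripper open.
Joint ranges: [-3.06, 3.06], [-0.37, 2.12], [-1.25, 1.32], [0.18, 2.47], [-1.1, 4.24], [0.23, 1.98], [-2.94, 2.94]. Speed limits (rad/s): [2.57, 2.57, 3.14, 3.14, 3.14, 3.14, 3.14].

### API

Orientations are given as [roll, pitch, yaw] about the fixed x, y, z axes, in that order (R = Rz(yaw) Ry(pitch) Rx(roll)).
In Python, from cell import ctrl gives the robot as it stands.
- The arm moves only by the tool jog_arm, never from a script. Its argument "plan" is a list of rows, each an object of numbers: "tx", "ty", "tz": the shift along the tool's x, y, z as a fraction of full scale; "wx", "wy", "wz": the turn, a rotation vector about the tool's x, y, z as a fraction of full scale; "claw": the closure, from 0 (fully open) to 1 (shut). In form: [{"tx": .., "ty": .., "tz": .., "wx": .., "wy": .., "wz": .., "claw": ..}, ...]. A call has 1 to 12 rows; each row is the pose to reach, as a shift and turn from the pose commanded when the call began, along the tool's axes at that moment; what a row does not reach only later rows make up. Full scale, the value 1, is 300 mm for a shift and 90 degrees for a turn. A row lasts 1/10 s, in which the tool goes at most 50 mm and 8.59 degrees, less where a joint would pass 70% of its speed; a pose out of reach is approached as far as the arm can. A call with a number of a shift or a turn outside -1 to 1 is refused whole. A call with a gripper value outside its range is refused whole. The fingers move at their own pace and stop on an object; the grip force is fixed at half the most. Time passes only in rows, so rows that repeat a pose let the fingers close. It gives the time, the measured TCP pose, the force, the opening and the grip force at its end, in the units of the state.
- ctrl.read_state(): the state, without advancing time (a new reading comes with each control period).
- ctrl.get_image(name): name is "scene" or "top" or "wrist"; returns a dict with "img" (480x640x3 uint8, red, green, blue), "depth" (480x640 float32, mm along the optical axis (not along the pixel's ray), 0 where there is no reading), "fx", "fy", "cx", "cy" (pixels), "position" and "orientation" of the camera in the world; the wrist camera has in their place "hand_eye" (4x4, takes a point from camera to tool coordinates, whose origin is the TCP and whose axes are the flange's). Camera axes: x right, y down, z forward; pixel columns grow to the right and rows downward; lengths in mm; the calibration is good to about 2 mm. A picture is of the moment at which its call begins: read the wrist's pose just before it.
- ctrl.finish_job(): hands the job in; it is judged then, once.
Trained networks look in a picture, given as the dict that the camera call returned (one of the last four; its "shot" number tells which), for a name from the list of things; names that differ only in an ending like _2 or _b are one class to them, and where a whole thing is asked for, a point or a joint stands for the part that bears it (a point fixed in the world has none). Each returns a list of dicts, best first, with "score" (0 to 1); they miss things now and then, are a little off and sometimes report something else, mostly with a low value. They report only what shows in the picture. A call takes as long as a camera call.
- ctrl.trace(picture, thing): "pixels" (480x640 bool, what is visible of it) and "extent" ([centre column, centre row, width, height] in pixels, round what is visible of it).
The state is a dict: "clock": time; "qpos": joint angles; "qd": joint speeds; "tau": joint torques, N m; "eef_pos": TCP position; "tool_rot": TCP orientation; "force": force on the tool from outside, world axes, zero at the start; "torque": the same for the moment, N m; "width": finger opening in mm; "gripper_force": force on a finger pad.
Only numpy, scipy, OpenCV 4.12 (cv2) and the standard library are available. Lean on these libraries where they do the work, as an engineer would, in place of code of your own. Each camera call takes 0.05 s, during which the arm holds its last target. There are 200 camera calls.

### The job

Clear the wooden spacer off the press bed into the blue tray and stand every white gift box upright on the bed, squared up in the row of yellow places with its longer side along the row. Then swing both clear plates down over the bed until each one clips onto its pin, and last of all turn the orange torque knob, whichever way it gives, until it clicks past its detent. Leave the mug, the glue bottle and the roll of tape where they are.

Things in the scene. Friction and masses are not known exactly. Their poses are not given: they have to be found in the camera images.
- press: Setting press, fixed: green bed 5 mm thick, four yellow-outlined places, hinged clear plates, orange knob on a grey block at the -y end. Origin: on the table, mid-row; x away from the robot, y along the row. Places at x 0, y -108, -36, 36, 108 mm. Pins 35 mm tall, 10 by 20 mm in plan, at x -48.5, y -76 and 76 mm; back stops (22 wide, 23 tall) at x 34 to 40, y 0, ±72, ±144; end stops as tall at y ±152; hinge posts 58 tall at x 70 to 90.
- bed_mid (a point): Point on the bed's upper face, 5 mm above the table, in the middle of the row of places; axes as those of the press. A box stands properly when its centre is 20 mm above this point, within 15 mm of it along x and 124 mm along y, upright and squared to the row within 0.2 rad.
- clamp_left (a joint): Sprung clear plate with red edging over the +y half of the bed, 144 mm wide, 126 mm hinge to free edge, 5 mm thick. Rad: 0 open (upright, leaning 0.09 back from the bed), 1.66 clipped, level. A weak spring (under 1 N) throws it open; over the last 0.15 rad its sprung hook meets the pin (about 5 N at the edge), then snaps under it and stays, at about 1.635. Above 1.61 counts as clipped.
- clamp_right (a joint): Sprung clear plate with red edging over the -y half of the bed, 144 mm wide, 126 mm hinge to free edge, 5 mm thick. Rad: 0 open (upright, leaning 0.09 back from the bed), 1.66 clipped, level. A weak spring (under 1 N) throws it open; over the last 0.15 rad its sprung hook meets the pin (about 5 N at the edge), then snaps under it and stays, at about 1.635. Above 1.61 counts as clipped.
- clamp_left_hinge (a point): Middle of the left plate's hinge axis: press x +80, y +76 mm, 50.5 mm above the table; the axis lies along the press's y. Clipped, the plate's faces are 48 and 53 mm above the table. A fingertip against the outer (far) face, 35 mm to one side of the fin, can swing it over, then press it down near the free edge. To unclip, pinch the fin and lift along the arc.
- clamp_left_fin (a point): Centre of the red fin on the left plate's outer face, at the plate's middle: 14 mm thick (along the press's y), 34 mm long, standing 24 mm off the face, 100 mm from the hinge axis. Clipped, it stands upright with its centre 65 mm above the table. A sprung steel hook stands 35 mm off the other face, at the free edge.
- clamp_left_tip (a point): Middle of the free edge of the left plate, 126 mm from the hinge axis, half-way through its thickness. A red lip across the inner face, 7 mm short of this edge, 4 mm thick and 18 mm deep, comes down just in front of the boxes (press x -41 to -37 mm clipped), so a box must stand no nearer than that.
- clamp_right_hinge (a point): Middle of the right plate's hinge axis: press x +80, y -76 mm, 50.5 mm above the table; the axis lies along the press's y. Clipped, the plate's faces are 48 and 53 mm above the table. A fingertip against the outer (far) face, 35 mm to one side of the fin, can swing it over, then press it down near the free edge. To unclip, pinch the fin and lift along the arc.
- clamp_right_fin (a point): Centre of the red fin on the right plate's outer face, at the plate's middle: 14 mm thick (along the press's y), 34 mm long, standing 24 mm off the face, 100 mm from the hinge axis. Clipped, it stands upright with its centre 65 mm above the table. A sprung steel hook stands 35 mm off the other face, at the free edge.
- clamp_right_tip (a point): Middle of the free edge of the right plate, 126 mm from the hinge axis, half-way through its thickness. A red lip across the inner face, 7 mm short of this edge, 4 mm thick and 18 mm deep, comes down just in front of the boxes (press x -41 to -37 mm clipped), so a box must stand no nearer than that.
- knob (a joint): Torque knob, upright axis at press x 0, y -200 mm. Rad, positive anticlockwise from above, about 0 at the start. It turns one way only, unmarked and different from start to start; the wrong way it stops hard after 0.1 to 0.2. The right way it stiffens (to 0.25 N m), clicks past its detent at 0.6 and settles by itself at 1.2 (either sign; end stop 1.3). Past 0.95 counts as clicked.
- knob_grip (a point): Middle of the knob's orange grip bar, on its axis, 62 mm above the table. The bar is 56 mm long, 16 mm thick and spans 46 to 74 mm above the table, on a black disc 60 mm across. Its x axis lies along the bar (along the press's x at zero) and turns with the knob.
- box1_mid (a point): Centre of a closed white gift box with a kraft band, 50 mm (its x) by 60 mm (its y) by 40 mm high, 60 g, upright. Two to four such boxes are present; None = absent.
- box2_mid (a point): Centre of a closed white gift box with a kraft band, 50 mm (its x) by 60 mm (its y) by 40 mm high, 60 g, upright. Two to four such boxes are present; None = absent.
- box3_mid (a point): Centre of a closed white gift box with a kraft band, 50 mm (its x) by 60 mm (its y) by 40 mm high, 60 g, upright. Two to four such boxes are present; None = absent.
- box4_mid (a point): Centre of a closed white gift box with a kraft band, 50 mm (its x) by 60 mm (its y) by 40 mm high, 60 g, upright. Two to four such boxes are present; None = absent.
- spacer_mid (a point): Centre of the brown wooden spacer block left lying across the press bed, 40 mm (its x, about along the row) by 50 mm (its y) by 26 mm high, 70 g.
- tray: Blue open tray, fixed, 130 by 130 mm outside, 30 mm high, walls 4 mm, floor 4 mm thick. Origin: centre of its underside.
- mug: Red mug, 72 mm across, 85 mm tall, handle on its +y side; a bystander. Origin: centre of its underside.
- glue: White bottle, 48 mm across, 120 mm tall; a bystander. Origin: centre of its underside.
- tape: Roll of brown tape lying flat, 90 mm across, 24 mm high; a bystander. Origin: centre of its underside.

How it is judged (in metres and radians):
On the way, in this order (a step that is already met when the one before it is completed fails the run):
1. the spacer is in the tray and every box stands squarely on the bed (x of box1_mid in the frame of bed_mid between -0.015 and 0.015 m and y of box1_mid in the frame of bed_mid between -0.124 and 0.124 m and z of box1_mid in the frame of bed_mid between 0.014 and 0.026 m and angle between the x axis of each of box1_mid, box2_mid, box3_mid, box4_mid and the x axis of bed_mid, either way round below 0.2 rad and angle between each of box1_mid, box2_mid, box3_mid, box4_mid's own z axis and vertical below 0.12 rad and x of box2_mid in the frame of bed_mid between -0.015 and 0.015 m and y of box2_mid in the frame of bed_mid between -0.124 and 0.124 m and z of box2_mid in the frame of bed_mid between 0.014 and 0.026 m and x of box3_mid in the frame of bed_mid between -0.015 and 0.015 m and y of box3_mid in the frame of bed_mid between -0.124 and 0.124 m and z of box3_mid in the frame of bed_mid between 0.014 and 0.026 m and x of box4_mid in the frame of bed_mid between -0.015 and 0.015 m and y of box4_mid in the frame of bed_mid between -0.124 and 0.124 m and z of box4_mid in the frame of bed_mid between 0.014 and 0.026 m and x of spacer_mid in the frame of tray between -0.06 and 0.06 m and y of spacer_mid in the frame of tray between -0.06 and 0.06 m and z of spacer_mid in the frame of tray below 0.045 m), for 0.2 s.
2. both plates are clipped down (value of joint each of clamp_left, clamp_right above 1.61 rad), for 0.2 s.
3. the knob has clicked past its detent ((value of joint knob above 0.95 rad or value of joint knob below -0.95 rad)), for 0.2 s.
At the end, for the whole second after the job is handed in: Spacer inside the tray; every box upright on the bed, its centre within 15 mm of the row's line and 124 mm of its middle, squared within 0.2 rad; both plates clipped (above 1.61 rad); the knob past its detent (more than 0.95 rad either way) (all of step 1 and all of step 2 and (value of joint knob above 0.95 rad or value of joint knob below -0.95 rad)); the robot touches nothing.
It fails at once if the mug is pushed more than 40 mm from its place (distance of mug from where it was at the start of the episode above 0.04 m).
It fails at once if the glue is pushed more than 40 mm from its place (distance of glue from where it was at the start of the episode above 0.04 m).
It fails at once if the tape is pushed more than 40 mm from its place (distance of tape from where it was at the start of the episode above 0.04 m).
Of box1, box2, box3, box4 only 2 to 4 are there at a start; the rules pass over those that are not, and their reading is None.
At some moment in a run one of box1, box2, box3, box4 may be knocked a few centimetres aside while the robot is not near it.
Once in a run the grip may slacken for a moment while it holds something.
It also fails if it takes over 210 s, if anything falls off the work surface, if the arm or the gripper's body presses on something with over 40 N, if the wrist force passes 120 N, or if a joint passes its speed limit or range.

## Working session

There is one attempt and no reset: what is moved stays moved. The work goes in short steps, Python scripts to look and compute and a tool call to move; the robot and the scene stay as the last step left them, time stands still between calls to the robot, and variables do not carry over. Pictures are saved under pics/ and viewed, at most 14 in all, crops included, and the job is handed in when it is done.

Besides the shell and the picture viewer there is one more tool, called after "Emit:" in YAML: its name, and indented under it one key for each argument. jog_arm: Moves the arm, as the interface text tells. Shift numbers are shares of 300 mm and turn numbers shares of 90 degrees, none past 1 either way. Its arguments: {"type":"object","properties":{"plan":{"type":"array"}},"required":["plan"]}

```bash
mkdir -p pics; ls; cat > h.py <<'E'
import numpy as np, cv2
from scipy.spatial.transform import Rotation as R
from cell import ctrl
def cam(n):
    s=ctrl.read_state(); p=ctrl.get_image(n)
    if 'hand_eye' in p:
        T=np.eye(4);T[:3,:3]=rot(s['tool_rot']);T[:3,3]=s['eef_pos'];p['T']=T@np.array(p['hand_eye'])
    else:
        T=np.eye(4);o=np.array(p['orientation']);T[:3,:3]=o if o.shape==(3,3) else rot(o);T[:3,3]=p['position'];p['T']=T
    return p
def rot(o):
    o=np.array(o)
    return R.from_euler('xyz',o).as_matrix() if o.shape==(3,) else o
def cloud(p,m=None):
    d=p['depth']; m=(d>0) if m is None else (m&(d>0)); v,u=np.nonzero(m); z=d[v,u]
    P=np.c_[(u-p['cx'])*z/p['fx'],(v-p['cy'])*z/p['fy'],z]
    return P@p['T'][:3,:3].T+p['T'][:3,3]
def save(p,n,img=None): cv2.imwrite('pics/'+n+'.png',(p['img'] if img is None else img)[:,:,::-1])
def st():
    s=ctrl.read_state(); print({k:np.round(s[k],3).tolist() for k in('clock','eef_pos','tool_rot','width','force','qpos')})
    return s
E
python3 - <<'E'
from h import *
print(ctrl.read_state())
for n in('top','scene'):
    p=cam(n); save(p,n+'0'); print(n,p['position'],p['orientation'],p['fx'])
    for t in 'press clamp_left_fin clamp_right_fin knob_grip box1_mid spacer_mid tray mug glue tape'.split():
        for r in ctrl.trace(p,t)[:5]:
            c=cloud(p,r['pixels']); 
            if len(c)==0: continue
            print(t,round(r['score'],2),np.round(r['extent']),np.round(np.median(c,0)),np.round(np.percentile(c,2,0)),np.round(np.percentile(c,98,0)))
E
```

```text
pics
{'clock': 0.0, 'qpos': array([-1.36681654,  0.62937815,  0.03846881,  1.51836878, -0.02701501,
        0.99632899, -0.01998893]), 'qd': array([ 0.00067108,  0.00138627,  0.00119193,  0.00057583, -0.00119088,
       -0.00070209, -0.00091214]), 'tau': array([-6.40234757e-04, -5.63389957e+01,  1.22610804e+00, -1.93445510e+01,
        1.10630871e-02,  1.02541811e-02, -1.52011881e-05]), 'eef_pos': array([173.05050304, 625.87729262, 230.36859974]), 'tool_rot': array([-3.13962841e+00,  3.10709250e-05,  2.87179406e+00]), 'force': array([-0.26810889, -0.21573582,  0.17793697]), 'torque': array([ 0.0251361 ,  0.02267177, -0.00825212]), 'gripper_force': 0.0, 'width': 85.85207053985266}
top [423.99722712 -42.31461926 991.85488571] [-3.00100809  0.00310909 -1.57118955] 434.8325009052809
press 0.62 [300. 213. 193.  92.] [624.   1.  13.] [ 539. -200.    2.] [674. 174. 178.]
clamp_left_fin 0.85 [245. 186.  78.  31.] [659. 104. 171.] [640.  36.  54.] [684. 174. 192.]
clamp_right_fin 0.61 [321. 183.  70.  40.] [665. -46. 171.] [ 646. -112.   55.] [687.  21. 192.]
knob_grip 0.58 [377. 230.  31.  2
[... 1080 characters left out ...]
.  83.  67.] [671. -47. 131.] [ 653. -115.   53.] [696.  22. 178.]
knob_grip 0.97 [240. 304.  31.  33.] [ 598. -171.   47.] [ 566. -201.   39.] [ 618. -147.   75.]
box1_mid 0.68 [161. 350.  33.  61.] [ 713. -307.   67.] [ 690. -332.    6.] [ 723. -289.  120.]
tray 0.63 [487. 304.  78.  57.] [580. 330.   6.] [519. 261.   2.] [649. 389.  31.]
mug 0.98 [311. 255.  47.  52.] [446. -40.  57.] [393. -79.   1.] [467.  19.  87.]
glue 0.66 [163. 350.  34.  56.] [ 713. -307.   67.] [ 691. -331.    6.] [ 723. -289.  120.]
glue 0.66 [180. 258.  36.  33.] [ 416. -324.   36.] [ 371. -362.   -0.] [ 438. -291.   42.]
tape 0.56 [130. 312.  44.  36.] [ 562. -408.   17.] [ 508. -450.   -2.] [ 602. -365.   26.]
```

View pics/top0.png

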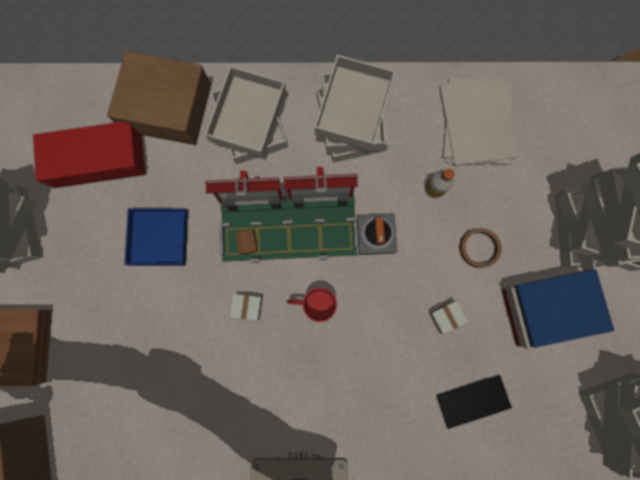

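View pics/scene0.png

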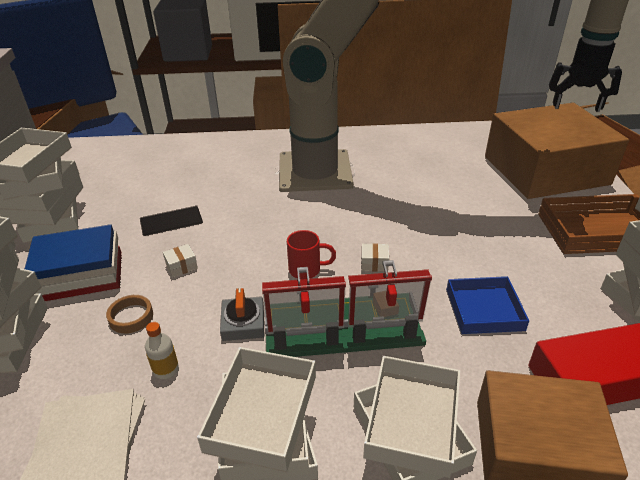

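The top view shows the press with its green bed around (290,230), the spacer at (247,241), the tray at (156,237), the mug at (320,304), and two boxes at (246,307) and (450,316). The scene view confirms two boxes, at (375,256) and (180,261), with both plates open. Next I'll measure them.

```bash
cat >> h.py <<'E'
def plane(p,m,z):  # intersect pixels with height z
    v,u=np.nonzero(m); d=np.c_[(u-p['cx'])/p['fx'],(v-p['cy'])/p['fy'],np.ones(len(u))]@p['T'][:3,:3].T
    o=p['T'][:3,3]; return (o+d*((z-o[2])/d[:,2])[:,None])
def rect(P):
    (c,s,a)=cv2.minAreaRect(P[:,:2].astype(np.float32)); return np.round(c,1),np.round(s,1),round(a,1)
def biggest(m):
    n,l,s,c=cv2.connectedComponentsWithStats(m.astype(np.uint8)); return l==1+np.argmax(s[1:,4])
E
python3 - <<'E'
from h import *
p=cam('top'); hsv=cv2.cvtColor(p['img'],cv2.COLOR_RGB2HSV); X=np.zeros(p['img'].shape)
C=cloud(p,np.ones((480,640),bool)&True) 
full=plane(p,np.ones((480,640),bool),5).reshape(480,640,3)
roi=(full[...,0]>520)&(full[...,0]<660)&(full[...,1]>-130)&(full[...,1]<190)
y=roi&(hsv[...,0]>18)&(hsv[...,0]<35)&(hsv[...,1]>110)&(hsv[...,2]>70); y=biggest(cv2.dilate(y.astype(np.uint8),np.ones((3,3))))&y
print('yellow',y.sum(),rect(plane(p,y,5)))
g=roi&(hsv[...,0]>50)&(hsv[...,0]<90)&(hsv[...,1]>80); print('green',rect(plane(p,g,5)))
d=p['depth']; Z=np.zeros((480,640)); Z[d>0]=cloud(p)[:,2]
for n,(u,v),z in(('A',(246,307),40),('B',(450,316),40),('spacer',(247,241),31)):
    m=np.zeros((480,640),bool); m[v-22:v+22,u-22:u+22]=1
    m&=abs(Z-z)<5; 
    if n=='spacer': m&=(hsv[...,0]<16)&(hsv[...,1]>80)
    m=biggest(m); print(n,m.sum(),np.median(Z[m]),rect(plane(p,m,z)))
o=biggest((hsv[...,0]<12)&(hsv[...,1]>180)&(abs(Z-74)<8)&(full[...,1]<-120)); print('knob',o.sum(),rect(plane(p,o,74)))
for n,(u,v) in(('mug',(320,304)),('tray',(156,237))):
    pass
E
```

```text
yellow 50 (array([581.9,  29.3]), array([56.5, 11.5]), 2.9)
green (array([602. ,  27.2]), array([127.7, 303.3]), 2.3)
A 662 40.61835877329315 (array([425.7, 117.7]), array([61.1, 50.8]), 82.9)
B 686 40.51691112485838 (array([ 403.6, -325.3]), array([50.8, 62.3]), 25.9)
spacer 363 31.090020732807147 (array([570.2, 119.6]), array([48.6, 38.5]), 11.6)
knob 3 (array([ 590.7, -166.8]), array([3. , 1.5]), 43.9)
```

```bash
cat >> h.py <<'E'
def go(x,y,z,yaw,rp=(np.pi,0)):
    s=ctrl.read_state(); A=rot(s['tool_rot']); B=R.from_euler('xyz',[rp[0],rp[1],np.radians(yaw)]).as_matrix()
    t=A.T@(np.array([x,y,z])-s['eef_pos'])/300; w=R.from_matrix(A.T@B).as_rotvec()/(np.pi/2)
    print('t',np.round(t,3),'w',np.round(w,3),'rows',round(max(np.linalg.norm(t)*6,np.linalg.norm(w)*90/8.59),1))
E
python3 - <<'E'
from h import *
p=cam('wrist'); print(np.round(p['hand_eye'],3),p['fx'])
go(560,90,250,191.6)
go(372,350,250,178)
E
```

```text
[[  -0.      -0.955   -0.296   75.086]
 [   1.      -0.      -0.      -0.157]
 [   0.      -0.296    0.955 -142.712]
 [   0.       0.       0.       1.   ]] 379.67291718758366
t [-1.719 -1.38  -0.062] w [ 0.    -0.    -0.301] rows 13.2
t [-0.884 -0.712 -0.062] w [ 0.   -0.   -0.15] rows 6.8
```

Emit:
jog_arm:
  plan:
    - {"tx": -0.98, "ty": -0.71, "tz": -0.06, "wz": -0.3, "claw": 0.3}
    - {"tx": -0.98, "ty": -0.71, "tz": -0.06, "wz": -0.3, "claw": 0.3}
    - {"tx": -0.98, "ty": -0.71, "tz": -0.06, "wz": -0.3, "claw": 0.3}
    - {"tx": -0.98, "ty": -0.71, "tz": -0.06, "wz": -0.3, "claw": 0.3}
    - {"tx": -0.98, "ty": -0.71, "tz": -0.06, "wz": -0.3, "claw": 0.3}
    - {"tx": -0.98, "ty": -0.71, "tz": -0.06, "wz": -0.3, "claw": 0.3}
    - {"tx": -0.98, "ty": -0.71, "tz": -0.06, "wz": -0.3, "claw": 0.3}
    - {"tx": -0.98, "ty": -0.71, "tz": -0.06, "wz": -0.3, "claw": 0.3}

```text
invalid input at $.plan[0]: expected keys tx, ty, tz, wx, wy, wz, claw
```

```bash
python3 - <<'E'
from h import *
st(); go(560,90,250,191.6)
E
```

```text
{'clock': 1.2, 'eef_pos': [173.231, 626.507, 231.295], 'tool_rot': [-3.142, -0.0, 2.872], 'width': 85.165, 'force': [-0.069, 0.133, -0.034], 'qpos': [-1.367, 0.628, 0.038, 1.517, -0.027, 0.996, -0.02]}
t [-1.719 -1.38  -0.062] w [ 0.    -0.    -0.301] rows 13.2
```

Emit:
jog_arm:
  plan:
    - {"tx": -0.98, "ty": -0.71, "tz": -0.06, "wx": 0, "wy": 0, "wz": -0.3, "claw": 0.3}
    - {"tx": -0.98, "ty": -0.71, "tz": -0.06, "wx": 0, "wy": 0, "wz": -0.3, "claw": 0.3}
    - {"tx": -0.98, "ty": -0.71, "tz": -0.06, "wx": 0, "wy": 0, "wz": -0.3, "claw": 0.3}
    - {"tx": -0.98, "ty": -0.71, "tz": -0.06, "wx": 0, "wy": 0, "wz": -0.3, "claw": 0.3}
    - {"tx": -0.98, "ty": -0.71, "tz": -0.06, "wx": 0, "wy": 0, "wz": -0.3, "claw": 0.3}
    - {"tx": -0.98, "ty": -0.71, "tz": -0.06, "wx": 0, "wy": 0, "wz": -0.3, "claw": 0.3}
    - {"tx": -0.98, "ty": -0.71, "tz": -0.06, "wx": 0, "wy": 0, "wz": -0.3, "claw": 0.3}
    - {"tx": -0.98, "ty": -0.71, "tz": -0.06, "wx": 0, "wy": 0, "wz": -0.3, "claw": 0.3}

```text
clock: 2.0
eef_pos: [404.3, 337.0, 249.8]
tool_rot: [-3.138, 0.002, -2.949]
force: [0.6, 0.6, -0.3]
width: 59.7
gripper_force: 0.0
```

```bash
python3 - <<'E'
from h import *
st(); go(560,90,250,191.6)
E
```

```text
{'clock': 2.0, 'eef_pos': [404.256, 336.973, 249.784], 'tool_rot': [-3.138, 0.002, -2.949], 'width': 59.748, 'force': [0.625, 0.614, -0.267], 'qpos': [-0.7, 0.429, -0.073, 1.837, 0.044, 0.877, 0.969]}
t [-0.352 -0.907  0.003] w [-0.002  0.001 -0.006] rows 5.8
```

Emit:
jog_arm:
  plan:
    - {"tx": -0.35, "ty": -0.9, "tz": 0, "wx": 0, "wy": 0, "wz": 0, "claw": 0.3}
    - {"tx": -0.35, "ty": -0.9, "tz": 0, "wx": 0, "wy": 0, "wz": 0, "claw": 0.3}
    - {"tx": -0.35, "ty": -0.9, "tz": 0, "wx": 0, "wy": 0, "wz": 0, "claw": 0.3}
    - {"tx": -0.35, "ty": -0.9, "tz": 0, "wx": 0, "wy": 0, "wz": 0, "claw": 0.3}
    - {"tx": -0.35, "ty": -0.9, "tz": 0, "wx": 0, "wy": 0, "wz": 0, "claw": 0.3}
    - {"tx": -0.35, "ty": -0.9, "tz": 0, "wx": 0, "wy": 0, "wz": 0, "claw": 0.3}
    - {"tx": -0.35, "ty": -0.9, "tz": 0, "wx": 0, "wy": 0, "wz": 0, "claw": 0.3}
    - {"tx": -0.35, "ty": -0.9, "tz": 0, "wx": 0, "wy": 0, "wz": 0, "claw": 0.3}
    - {"tx": -0.35, "ty": -0.9, "tz": 0, "wx": 0, "wy": 0, "wz": 0, "claw": 0.3}

```text
clock: 2.9
eef_pos: [556.0, 101.3, 249.2]
tool_rot: [3.14, -0.0, -2.938]
force: [-0.8, 0.3, -0.2]
width: 59.5
gripper_force: 0.0
```

```bash
cat > look.py <<'E'
from h import *
import sys
st(); p=cam('wrist'); save(p,sys.argv[1]); hsv=cv2.cvtColor(p['img'],cv2.COLOR_RGB2HSV).astype(int)
full=plane(p,np.ones((480,640),bool),5).reshape(480,640,3)
roi=(full[...,0]>500)&(full[...,0]<680)&(full[...,1]>-140)&(full[...,1]<200)
y=roi&(hsv[...,0]>18)&(hsv[...,0]<35)&(hsv[...,1]>110)&(hsv[...,2]>60)
y=biggest(cv2.dilate(y.astype(np.uint8),np.ones((5,5))))&y
print('yellow',y.sum(),rect(plane(p,y,5)))
Z=np.zeros((480,640)); Z[p['depth']>0]=cloud(p)[:,2]
s=(hsv[...,0]<16)&(hsv[...,1]>80)&(abs(Z-31)<4)&roi
s=biggest(s); print('spacer',s.sum(),rect(plane(p,s,31)),rect(cloud(p,s)))
E
python3 look.py w1
```

```text
{'clock': 2.9, 'eef_pos': [555.96, 101.305, 249.226], 'tool_rot': [3.14, -0.0, -2.938], 'width': 59.478, 'force': [-0.828, 0.327, -0.216], 'qpos': [-0.201, 0.485, -0.042, 1.736, 0.023, 0.921, 1.523]}
yellow 2312 (array([579.8,  25.4]), array([ 61.3, 287. ]), 2.6)
spacer 1952 (array([569.4, 120.3]), array([48.5, 38.8]), 11.5) (array([569.6, 120.4]), array([49., 39.]), 11.6)
```

View pics/w1.png

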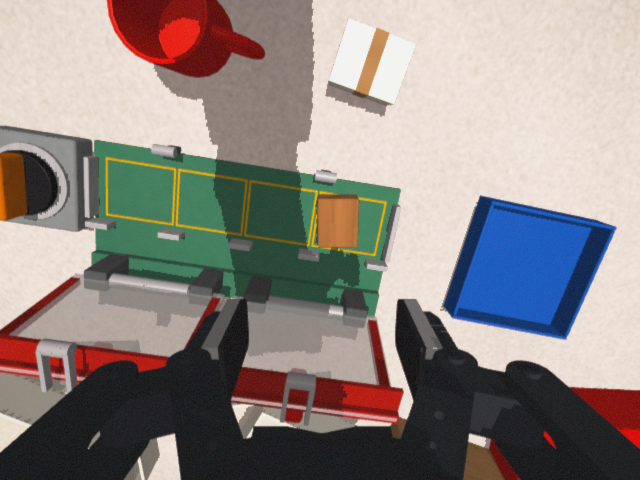

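The wrist view shows the full yellow row from (105,160) to (385,255), the spacer at (338,221) on the bed, box A at (370,62), and the tray at (530,270). The press origin works out to about (579.8, 25.4) mm with a yaw of 2.6°.

```bash
python3 - <<'E'
from h import *
st(); go(569.5,120.3,60,191.6);go(569.5,120.3,9,191.6)
E
```

```text
{'clock': 2.95, 'eef_pos': [555.913, 101.463, 249.302], 'tool_rot': [3.14, -0.0, -2.937], 'width': 59.666, 'force': [-0.668, 0.229, -0.003], 'qpos': [-0.201, 0.485, -0.042, 1.736, 0.023, 0.921, 1.523]}
t [-0.057  0.052  0.631] w [ 0.001 -0.     0.001] rows 3.8
t [-0.057  0.051  0.801] w [ 0.001 -0.     0.001] rows 4.8
```

Emit:
jog_arm:
  plan:
    - {"tx": -0.057, "ty": 0.052, "tz": 0.3, "wx": 0, "wy": 0, "wz": 0, "claw": 0.3}
    - {"tx": -0.057, "ty": 0.052, "tz": 0.5, "wx": 0, "wy": 0, "wz": 0, "claw": 0.3}
    - {"tx": -0.057, "ty": 0.052, "tz": 0.6, "wx": 0, "wy": 0, "wz": 0, "claw": 0.3}
    - {"tx": -0.057, "ty": 0.052, "tz": 0.7, "wx": 0, "wy": 0, "wz": 0, "claw": 0.3}
    - {"tx": -0.057, "ty": 0.052, "tz": 0.8, "wx": 0, "wy": 0, "wz": 0, "claw": 0.3}
    - {"tx": -0.057, "ty": 0.052, "tz": 0.8, "wx": 0, "wy": 0, "wz": 0, "claw": 0.3}
    - {"tx": -0.057, "ty": 0.052, "tz": 0.8, "wx": 0, "wy": 0, "wz": 0, "claw": 0.7}
    - {"tx": -0.057, "ty": 0.052, "tz": 0.8, "wx": 0, "wy": 0, "wz": 0, "claw": 0.7}
    - {"tx": -0.057, "ty": 0.052, "tz": 0.8, "wx": 0, "wy": 0, "wz": 0, "claw": 0.7}
    - {"tx": -0.057, "ty": 0.052, "tz": 0.8, "wx": 0, "wy": 0, "wz": 0, "claw": 0.7}
    - {"tx": -0.057, "ty": 0.052, "tz": 0.8, "wx": 0, "wy": 0, "wz": 0, "claw": 0.7}

```text
clock: 4.05
eef_pos: [571.7, 118.3, 11.3]
tool_rot: [3.141, 0.003, -2.94]
force: [-1.2, 0.9, 7.3]
width: 38.6
gripper_force: 62.8
```

```bash
python3 - <<'E'
from h import *
st(); go(569,120,120,191.6);go(582,328,120,191.6);go(582,328,40,191.6)
E
```

```text
{'clock': 4.05, 'eef_pos': [571.702, 118.259, 11.313], 'tool_rot': [3.141, 0.003, -2.94], 'width': 38.631, 'force': [-1.173, 0.898, 7.264], 'qpos': [-0.235, 0.846, -0.027, 1.853, 0.048, 0.439, 1.476]}
t [ 0.006  0.008 -0.362] w [ 0.     0.002 -0.001] rows 2.2
t [-0.175  0.678 -0.362] w [ 0.     0.002 -0.001] rows 4.7
t [-0.174  0.678 -0.095] w [ 0.     0.002 -0.001] rows 4.2
```

Emit:
jog_arm:
  plan:
    - {"tx": 0, "ty": 0, "tz": -0.17, "wx": 0, "wy": 0, "wz": 0, "claw": 0.7}
    - {"tx": 0, "ty": 0, "tz": -0.33, "wx": 0, "wy": 0, "wz": 0, "claw": 0.7}
    - {"tx": -0.04, "ty": 0.15, "tz": -0.36, "wx": 0, "wy": 0, "wz": 0, "claw": 0.7}
    - {"tx": -0.08, "ty": 0.3, "tz": -0.36, "wx": 0, "wy": 0, "wz": 0, "claw": 0.7}
    - {"tx": -0.12, "ty": 0.45, "tz": -0.36, "wx": 0, "wy": 0, "wz": 0, "claw": 0.7}
    - {"tx": -0.16, "ty": 0.6, "tz": -0.36, "wx": 0, "wy": 0, "wz": 0, "claw": 0.7}
    - {"tx": -0.175, "ty": 0.68, "tz": -0.36, "wx": 0, "wy": 0, "wz": 0, "claw": 0.7}
    - {"tx": -0.175, "ty": 0.68, "tz": -0.3, "wx": 0, "wy": 0, "wz": 0, "claw": 0.7}
    - {"tx": -0.175, "ty": 0.68, "tz": -0.2, "wx": 0, "wy": 0, "wz": 0, "claw": 0.7}
    - {"tx": -0.175, "ty": 0.68, "tz": -0.1, "wx": 0, "wy": 0, "wz": 0, "claw": 0.7}
    - {"tx": -0.175, "ty": 0.68, "tz": -0.04, "wx": 0, "wy": 0, "wz": 0, "claw": 0.7}
    - {"tx": -0.175, "ty": 0.68, "tz": -0.03, "wx": 0, "wy": 0, "wz": 0, "claw": 0.7}

```text
clock: 5.25
eef_pos: [579.4, 327.4, 16.2]
tool_rot: [-3.14, -0.004, -2.94]
force: [0.8, -1.3, -0.6]
width: 38.5
gripper_force: 61.7
```

```bash
python3 - <<'E'
from h import *
st(); go(582,328,120,191.6);go(425.7,117.7,120,82.9)
E
```

```text
{'clock': 5.25, 'eef_pos': [579.411, 327.382, 16.21], 'tool_rot': [-3.14, -0.004, -2.94], 'width': 38.528, 'force': [0.815, -1.312, -0.566], 'qpos': [-0.552, 0.916, -0.007, 1.603, 0.009, 0.627, 1.208]}
t [-0.007 -0.    -0.346] w [-0.001 -0.003 -0.001] rows 2.1
t [ 0.643 -0.583 -0.343] w [-3.000e-03 -1.000e-03  1.207e+00] rows 12.6
```

Emit:
jog_arm:
  plan:
    - {"tx": 0, "ty": 0, "tz": 0, "wx": 0, "wy": 0, "wz": 0, "claw": 0.3}
    - {"tx": 0, "ty": 0, "tz": 0, "wx": 0, "wy": 0, "wz": 0, "claw": 0.3}
    - {"tx": 0, "ty": 0, "tz": -0.1, "wx": 0, "wy": 0, "wz": 0, "claw": 0.25}
    - {"tx": 0, "ty": 0, "tz": -0.25, "wx": 0, "wy": 0, "wz": 0, "claw": 0.2}
    - {"tx": 0, "ty": 0, "tz": -0.4, "wx": 0, "wy": 0, "wz": 0.05, "claw": 0}
    - {"tx": 0.1, "ty": -0.1, "tz": -0.55, "wx": 0, "wy": 0, "wz": 0.15, "claw": 0}
    - {"tx": 0.2, "ty": -0.2, "tz": -0.6, "wx": 0, "wy": 0, "wz": 0.25, "claw": 0}
    - {"tx": 0.3, "ty": -0.3, "tz": -0.6, "wx": 0, "wy": 0, "wz": 0.35, "claw": 0}
    - {"tx": 0.4, "ty": -0.4, "tz": -0.6, "wx": 0, "wy": 0, "wz": 0.45, "claw": 0}
    - {"tx": 0.5, "ty": -0.5, "tz": -0.6, "wx": 0, "wy": 0, "wz": 0.55, "claw": 0}
    - {"tx": 0.6, "ty": -0.55, "tz": -0.6, "wx": 0, "wy": 0, "wz": 0.65, "claw": 0}
    - {"tx": 0.64, "ty": -0.58, "tz": -0.6, "wx": 0, "wy": 0, "wz": 0.75, "claw": 0}

```text
clock: 6.45
eef_pos: [425.4, 117.5, 199.9]
tool_rot: [3.14, -0.001, 2.206]
force: [0.0, 1.3, 0.1]
width: 85.3
gripper_force: 0.0
```

```bash
cat > boxlook.py <<'E'
from h import *
import sys
def findbox(p,xy,r=60,z=40):
    Z=np.zeros((480,640)); d=p['depth']; W=np.zeros((480,640,3)); W[d>0]=cloud(p); 
    m=(abs(W[...,2]-z)<6)&(np.hypot(W[...,0]-xy[0],W[...,1]-xy[1])<r)
    if m.sum()<30: return print('none')
    m=biggest(m); print('box',m.sum(),np.median(W[m][:,2]),rect(plane(p,m,z)),rect(W[m]))
if __name__=='__main__':
    st(); p=cam(sys.argv[3] if len(sys.argv)>3 else 'wrist'); findbox(p,(float(sys.argv[1]),float(sys.argv[2])))
E
python3 boxlook.py 425.7 117.7; python3 boxlook.py 425.7 117.7 top
python3 -c "
from h import *
go(425.7,117.7,120,82.9)"
```

```text
{'clock': 6.45, 'eef_pos': [425.423, 117.519, 199.883], 'tool_rot': [3.14, -0.001, 2.206], 'width': 85.332, 'force': [0.009, 1.259, 0.104], 'qpos': [-0.572, 0.401, 0.326, 2.116, -0.209, 0.654, 0.532]}
box 4525 40.41699063227577 (array([424.3, 117.6]), array([61.1, 51.2]), 83.1) (array([424.7, 117.2]), array([61.2, 51.5]), 83.3)
{'clock': 6.5, 'eef_pos': [424.738, 116.441, 199.807], 'tool_rot': [-3.141, -0.001, 2.2], 'width': 85.242, 'force': [-2.588, -1.398, 0.49], 'qpos': [-0.572, 0.401, 0.329, 2.117, -0.209, 0.654, 0.528]}
box 493 40.602022607523736 (array([425.4, 114.7]), array([55. , 50.5]), 82.9) (array([425.4, 114.5]), array([54. , 50.6]), 83.6)
t [ 0.001 -0.004  0.266] w [ 0.001 -0.     0.487] rows 5.1
```

Emit:
jog_arm:
  plan:
    - {"tx": 0, "ty": 0, "tz": 0.1, "wx": 0, "wy": 0, "wz": 0.1, "claw": 0}
    - {"tx": 0, "ty": 0, "tz": 0.15, "wx": 0, "wy": 0, "wz": 0.2, "claw": 0}
    - {"tx": 0, "ty": 0, "tz": 0.2, "wx": 0, "wy": 0, "wz": 0.3, "claw": 0}
    - {"tx": 0, "ty": 0, "tz": 0.28, "wx": 0, "wy": 0, "wz": 0.4, "claw": 0}
    - {"tx": 0, "ty": 0, "tz": 0.36, "wx": 0, "wy": 0, "wz": 0.487, "claw": 0}
    - {"tx": 0, "ty": 0, "tz": 0.44, "wx": 0, "wy": 0, "wz": 0.487, "claw": 0}
    - {"tx": 0, "ty": 0, "tz": 0.54, "wx": 0, "wy": 0, "wz": 0.487, "claw": 0}
    - {"tx": 0, "ty": 0, "tz": 0.62, "wx": 0, "wy": 0, "wz": 0.487, "claw": 0}
    - {"tx": 0, "ty": 0, "tz": 0.63, "wx": 0, "wy": 0, "wz": 0.487, "claw": 0}
    - {"tx": 0, "ty": 0, "tz": 0.63, "wx": 0, "wy": 0, "wz": 0.487, "claw": 0.6}
    - {"tx": 0, "ty": 0, "tz": 0.63, "wx": 0, "wy": 0, "wz": 0.487, "claw": 0.6}
    - {"tx": 0, "ty": 0, "tz": 0.63, "wx": 0, "wy": 0, "wz": 0.487, "claw": 0.6}

```text
clock: 7.75
eef_pos: [428.7, 120.4, 10.2]
tool_rot: [3.14, -0.002, 1.451]
force: [0.0, 0.3, 0.1]
width: 49.2
gripper_force: 61.9
```

```bash
cat >> h.py <<'E'
def press(x,y,o=(579.8,25.4),a=2.6):
    c,s=np.cos(np.radians(a)),np.sin(np.radians(a)); return o[0]+c*x-s*y,o[1]+s*x+c*y
E
python3 - <<'E'
from h import *
st(); print(press(0,36))
q=press(0,36); go(424.5,117.5,110,83.1);go(*q,110,92.6);go(*q,17,92.6)
E
```

```text
{'clock': 7.75, 'eef_pos': [428.678, 120.4, 10.193], 'tool_rot': [3.14, -0.002, 1.451], 'width': 49.232, 'force': [0.023, 0.261, 0.137], 'qpos': [-0.524, 0.794, 0.28, 2.234, -0.995, 0.238, 0.536]}
(np.float64(578.1669324273469), np.float64(61.36294051246573))
t [-0.011 -0.012 -0.333] w [ 0.001 -0.001  0.001] rows 2.0
t [-0.135  0.519 -0.332] w [ 0.001 -0.001 -0.105] rows 3.8
t [-0.136  0.518 -0.022] w [ 0.001 -0.001 -0.105] rows 3.2
```

Emit:
jog_arm:
  plan:
    - {"tx": 0, "ty": 0, "tz": -0.15, "wx": 0, "wy": 0, "wz": 0, "claw": 0.6}
    - {"tx": 0, "ty": 0, "tz": -0.3, "wx": 0, "wy": 0, "wz": 0, "claw": 0.6}
    - {"tx": -0.03, "ty": 0.12, "tz": -0.33, "wx": 0, "wy": 0, "wz": -0.03, "claw": 0.6}
    - {"tx": -0.06, "ty": 0.25, "tz": -0.33, "wx": 0, "wy": 0, "wz": -0.06, "claw": 0.6}
    - {"tx": -0.1, "ty": 0.38, "tz": -0.33, "wx": 0, "wy": 0, "wz": -0.105, "claw": 0.6}
    - {"tx": -0.135, "ty": 0.5, "tz": -0.33, "wx": 0, "wy": 0, "wz": -0.105, "claw": 0.6}
    - {"tx": -0.135, "ty": 0.518, "tz": -0.3, "wx": 0, "wy": 0, "wz": -0.105, "claw": 0.6}
    - {"tx": -0.135, "ty": 0.518, "tz": -0.22, "wx": 0, "wy": 0, "wz": -0.105, "claw": 0.6}
    - {"tx": -0.135, "ty": 0.518, "tz": -0.14, "wx": 0, "wy": 0, "wz": -0.105, "claw": 0.6}
    - {"tx": -0.135, "ty": 0.518, "tz": -0.1, "wx": 0, "wy": 0, "wz": -0.105, "claw": 0.6}
    - {"tx": -0.135, "ty": 0.518, "tz": -0.1, "wx": 0, "wy": 0, "wz": -0.105, "claw": 0.6}

```text
clock: 8.85
eef_pos: [575.5, 60.9, 38.2]
tool_rot: [-3.138, -0.0, 1.615]
force: [-0.3, -0.6, -0.1]
width: 49.5
gripper_force: 67.8
```

```bash
python3 - <<'E'
from h import *
st(); p=cam('wrist'); save(p,'w2')
q=press(0,36); go(*q,17,92.6)
E
```

```text
{'clock': 8.85, 'eef_pos': [575.5, 60.932, 38.204], 'tool_rot': [-3.138, -0.0, 1.615], 'width': 49.476, 'force': [-0.288, -0.615, -0.109], 'qpos': [-0.47, 0.871, 0.519, 1.866, -0.729, 0.607, 0.56]}
t [0.002 0.006 0.074] w [-0.001 -0.    -0.001] rows 0.4
```

View pics/w2.png

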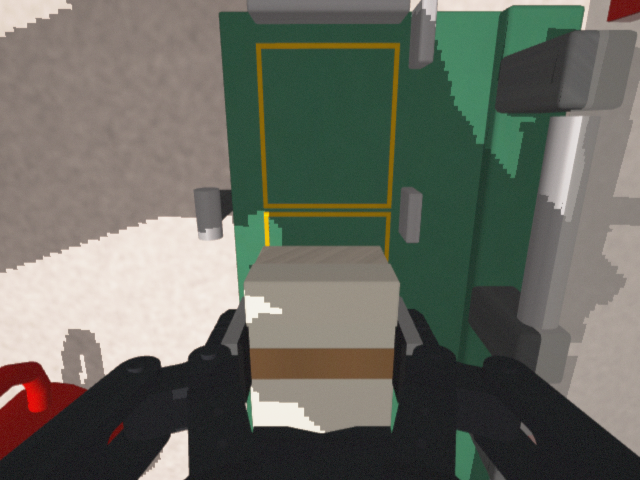

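The view shows the box held square above the +36 place (top at (320,340)), with its edges in line with the yellow lines. I'll lower and release.

Emit:
jog_arm:
  plan:
    - {"tx": 0.002, "ty": 0.006, "tz": 0.04, "wx": 0, "wy": 0, "wz": 0, "claw": 0.6}
    - {"tx": 0.002, "ty": 0.006, "tz": 0.074, "wx": 0, "wy": 0, "wz": 0, "claw": 0.6}
    - {"tx": 0.002, "ty": 0.006, "tz": 0.074, "wx": 0, "wy": 0, "wz": 0, "claw": 0.6}
    - {"tx": 0.002, "ty": 0.006, "tz": 0.074, "wx": 0, "wy": 0, "wz": 0, "claw": 0.25}
    - {"tx": 0.002, "ty": 0.006, "tz": 0.074, "wx": 0, "wy": 0, "wz": 0, "claw": 0.25}
    - {"tx": 0.002, "ty": 0.006, "tz": 0.074, "wx": 0, "wy": 0, "wz": 0, "claw": 0.25}
    - {"tx": 0.002, "ty": 0.006, "tz": -0.02, "wx": 0, "wy": 0, "wz": 0, "claw": 0.25}
    - {"tx": 0.002, "ty": 0.006, "tz": -0.15, "wx": 0, "wy": 0, "wz": 0, "claw": 0.2}
    - {"tx": 0.002, "ty": 0.006, "tz": -0.3, "wx": 0, "wy": 0, "wz": 0, "claw": 0}
    - {"tx": 0.002, "ty": 0.006, "tz": -0.45, "wx": 0, "wy": 0, "wz": 0, "claw": 0}
    - {"tx": 0.002, "ty": 0.006, "tz": -0.5, "wx": 0, "wy": 0, "wz": 0, "claw": 0}
    - {"tx": 0.002, "ty": 0.006, "tz": -0.5, "wx": 0, "wy": 0, "wz": 0, "claw": 0}

```text
clock: 10.1
eef_pos: [580.4, 61.2, 192.0]
tool_rot: [3.136, -0.001, 1.615]
force: [-0.0, -0.3, -0.6]
width: 85.2
gripper_force: 0.0
```

```bash
python3 boxlook.py 578 61; python3 - <<'E'
from h import *
from boxlook import findbox
p=cam('top'); findbox(p,(403.6,-325.3)); findbox(p,(578,61),60,45)
go(404,-325,190,115.9); go(404,-325,190,93);go(490,-130,190,93)
E
```

```text
{'clock': 10.1, 'eef_pos': [580.416, 61.226, 191.965], 'tool_rot': [3.136, -0.001, 1.615], 'width': 85.236, 'force': [-0.005, -0.335, -0.567], 'qpos': [-0.584, 0.677, 0.71, 1.769, -0.551, 0.898, 0.413]}
box 3799 45.20575885156171 (array([578.3,  57.1]), array([51.9, 63.1]), 2.5) (array([578.3,  57.6]), array([51. , 61.6]), 2.4)
box 695 40.502648930189025 (array([ 404.1, -325. ]), array([51.7, 62.5]), 25.7) (array([ 404.1, -325.8]), array([51.8, 61.9]), 26.5)
box 440 45.60744925386405 (array([579. ,  50.7]), array([51.5, 44.1]), 0.5) (array([579. ,  50.8]), array([51.3, 44.5]), 0.7)
t [-1.262 -0.636 -0.005] w [-0.001 -0.001 -0.26 ] rows 8.5
t [-1.262 -0.636 -0.005] w [-0.001 -0.    -0.005] rows 8.5
t [-0.625 -0.321 -0.005] w [-0.001 -0.    -0.005] rows 4.2
```

Emit:
jog_arm:
  plan:
    - {"tx": -0.14, "ty": -0.07, "tz": 0, "wx": 0, "wy": 0, "wz": -0.03, "claw": 0}
    - {"tx": -0.28, "ty": -0.14, "tz": 0, "wx": 0, "wy": 0, "wz": -0.06, "claw": 0}
    - {"tx": -0.42, "ty": -0.21, "tz": 0, "wx": 0, "wy": 0, "wz": -0.1, "claw": 0}
    - {"tx": -0.56, "ty": -0.28, "tz": 0, "wx": 0, "wy": 0, "wz": -0.14, "claw": 0}
    - {"tx": -0.7, "ty": -0.35, "tz": 0, "wx": 0, "wy": 0, "wz": -0.18, "claw": 0}
    - {"tx": -0.84, "ty": -0.42, "tz": 0, "wx": 0, "wy": 0, "wz": -0.22, "claw": 0}
    - {"tx": -0.95, "ty": -0.48, "tz": 0, "wx": 0, "wy": 0, "wz": -0.25, "claw": 0}
    - {"tx": -1, "ty": -0.5, "tz": 0, "wx": 0, "wy": 0, "wz": -0.25, "claw": 0}
    - {"tx": -1, "ty": -0.5, "tz": 0, "wx": 0, "wy": 0, "wz": -0.25, "claw": 0}

```text
clock: 11.1
eef_pos: [439.6, -247.4, 187.9]
tool_rot: [-3.139, -0.001, 2.001]
force: [0.4, 0.7, -0.5]
width: 85.3
gripper_force: 0.0
```

```bash
python3 boxlook.py 404 -325; python3 - <<'E'
from h import *
go(404,-325.3,190,115.9);go(404,-325.3,10,115.9)
E
```

```text
{'clock': 11.1, 'eef_pos': [439.563, -247.394, 187.879], 'tool_rot': [-3.139, -0.001, 2.001], 'width': 85.314, 'force': [0.358, 0.689, -0.546], 'qpos': [0.075, 0.543, 0.566, 1.974, -0.418, 0.744, 1.32]}
box 4253 40.43364433716181 (array([ 402.2, -325.6]), array([52.3, 62.9]), 26.4) (array([ 402.5, -326.9]), array([51.4, 61.9]), 26.6)
t [-0.191 -0.223 -0.008] w [-0.001 -0.002 -0.012] rows 1.8
t [-0.192 -0.222  0.592] w [-0.001 -0.002 -0.012] rows 4.0
```

Emit:
jog_arm:
  plan:
    - {"tx": -0.1, "ty": -0.12, "tz": 0, "wx": 0, "wy": 0, "wz": -0.015, "claw": 0}
    - {"tx": -0.19, "ty": -0.226, "tz": 0.05, "wx": 0, "wy": 0, "wz": -0.015, "claw": 0}
    - {"tx": -0.192, "ty": -0.226, "tz": 0.15, "wx": 0, "wy": 0, "wz": -0.015, "claw": 0}
    - {"tx": -0.192, "ty": -0.226, "tz": 0.28, "wx": 0, "wy": 0, "wz": -0.015, "claw": 0}
    - {"tx": -0.192, "ty": -0.226, "tz": 0.4, "wx": 0, "wy": 0, "wz": -0.015, "claw": 0}
    - {"tx": -0.192, "ty": -0.226, "tz": 0.52, "wx": 0, "wy": 0, "wz": -0.015, "claw": 0}
    - {"tx": -0.192, "ty": -0.226, "tz": 0.59, "wx": 0, "wy": 0, "wz": -0.015, "claw": 0}
    - {"tx": -0.192, "ty": -0.226, "tz": 0.59, "wx": 0, "wy": 0, "wz": -0.015, "claw": 0}
    - {"tx": -0.192, "ty": -0.226, "tz": 0.59, "wx": 0, "wy": 0, "wz": -0.015, "claw": 0.6}
    - {"tx": -0.192, "ty": -0.226, "tz": 0.59, "wx": 0, "wy": 0, "wz": -0.015, "claw": 0.6}
    - {"tx": -0.192, "ty": -0.226, "tz": 0.59, "wx": 0, "wy": 0, "wz": -0.015, "claw": 0.6}
    - {"tx": -0.192, "ty": -0.226, "tz": 0.59, "wx": 0, "wy": 0, "wz": -0.015, "claw": 0.6}

```text
clock: 12.35
eef_pos: [405.9, -326.3, 13.7]
tool_rot: [3.14, 0.002, 2.031]
force: [-0.2, 0.5, 6.1]
width: 49.1
gripper_force: 62.9
```

```bash
python3 - <<'E'
from h import *
st(); q=press(0,-36);print(q); go(*q,110,92.6); go(*q,38,92.6)
E
```

```text
{'clock': 12.35, 'eef_pos': [405.903, -326.262, 13.701], 'tool_rot': [3.14, 0.002, 2.031], 'width': 49.081, 'force': [-0.191, 0.536, 6.059], 'qpos': [0.434, 0.823, 0.29, 2.033, -0.62, 0.369, 1.682]}
(np.float64(581.433067572653), np.float64(-10.56294051246573))
t [ 0.682  0.992 -0.321] w [0.001 0.001 0.264] rows 7.5
t [ 0.683  0.992 -0.081] w [0.001 0.001 0.264] rows 7.2
```

Emit:
jog_arm:
  plan:
    - {"tx": 0, "ty": 0, "tz": -0.12, "wx": 0, "wy": 0, "wz": 0, "claw": 0.6}
    - {"tx": 0.02, "ty": 0.02, "tz": -0.26, "wx": 0, "wy": 0, "wz": 0, "claw": 0.6}
    - {"tx": 0.1, "ty": 0.14, "tz": -0.32, "wx": 0, "wy": 0, "wz": 0.05, "claw": 0.6}
    - {"tx": 0.18, "ty": 0.26, "tz": -0.33, "wx": 0, "wy": 0, "wz": 0.1, "claw": 0.6}
    - {"tx": 0.26, "ty": 0.38, "tz": -0.33, "wx": 0, "wy": 0, "wz": 0.15, "claw": 0.6}
    - {"tx": 0.34, "ty": 0.5, "tz": -0.33, "wx": 0, "wy": 0, "wz": 0.2, "claw": 0.6}
    - {"tx": 0.42, "ty": 0.62, "tz": -0.33, "wx": 0, "wy": 0, "wz": 0.24, "claw": 0.6}
    - {"tx": 0.51, "ty": 0.74, "tz": -0.33, "wx": 0, "wy": 0, "wz": 0.264, "claw": 0.6}
    - {"tx": 0.59, "ty": 0.86, "tz": -0.33, "wx": 0, "wy": 0, "wz": 0.264, "claw": 0.6}
    - {"tx": 0.66, "ty": 0.96, "tz": -0.33, "wx": 0, "wy": 0, "wz": 0.264, "claw": 0.6}
    - {"tx": 0.683, "ty": 0.992, "tz": -0.33, "wx": 0, "wy": 0, "wz": 0.264, "claw": 0.6}
    - {"tx": 0.683, "ty": 0.992, "tz": -0.3, "wx": 0, "wy": 0, "wz": 0.264, "claw": 0.6}

```text
clock: 13.55
eef_pos: [582.2, -7.7, 103.0]
tool_rot: [3.139, -0.001, 1.621]
force: [-1.3, -0.8, -0.5]
width: 49.0
gripper_force: 62.4
```

```bash
python3 - <<'E'
from h import *
st(); p=cam('wrist'); save(p,'w3')
q=press(0,-36); go(*q,20,92.6)
from boxlook import findbox
findbox(p,(578,57),50,45)
E
```

```text
{'clock': 13.55, 'eef_pos': [582.25, -7.748, 103.008], 'tool_rot': [3.139, -0.001, 1.621], 'width': 49.007, 'force': [-1.28, -0.798, -0.46], 'qpos': [-0.427, 0.799, 0.651, 1.838, -0.697, 0.745, 0.662]}
t [-0.002  0.005  0.271] w [-0.001  0.     0.001] rows 1.6
box 12080 45.41897398900876 (array([578.5,  57.6]), array([51.4, 60.6]), 2.8) (array([578.4,  57.6]), array([51.3, 61. ]), 2.6)
```

View pics/w3.png

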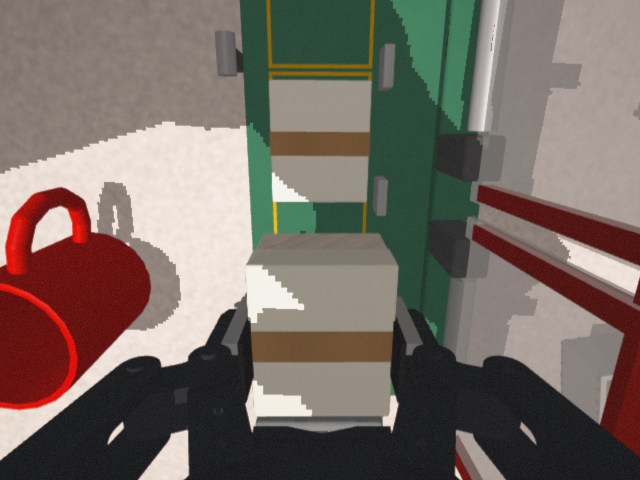

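The second box is held square above the -36 place, and box A sits squarely in its place at (320,140). Lowering now, 4 mm toward -y.

Emit:
jog_arm:
  plan:
    - {"tx": -0.02, "ty": 0.002, "tz": 0.12, "wx": 0, "wy": 0, "wz": 0, "claw": 0.6}
    - {"tx": -0.022, "ty": 0.002, "tz": 0.2, "wx": 0, "wy": 0, "wz": 0, "claw": 0.6}
    - {"tx": -0.022, "ty": 0.002, "tz": 0.26, "wx": 0, "wy": 0, "wz": 0, "claw": 0.6}
    - {"tx": -0.022, "ty": 0.002, "tz": 0.28, "wx": 0, "wy": 0, "wz": 0, "claw": 0.6}
    - {"tx": -0.022, "ty": 0.002, "tz": 0.285, "wx": 0, "wy": 0, "wz": 0, "claw": 0.6}
    - {"tx": -0.022, "ty": 0.002, "tz": 0.285, "wx": 0, "wy": 0, "wz": 0, "claw": 0.25}
    - {"tx": -0.022, "ty": 0.002, "tz": 0.285, "wx": 0, "wy": 0, "wz": 0, "claw": 0.25}
    - {"tx": -0.022, "ty": 0.002, "tz": 0.285, "wx": 0, "wy": 0, "wz": 0, "claw": 0.25}
    - {"tx": -0.022, "ty": 0.002, "tz": 0.2, "wx": 0, "wy": 0, "wz": 0, "claw": 0.25}
    - {"tx": -0.022, "ty": 0.002, "tz": 0.05, "wx": 0, "wy": 0, "wz": 0, "claw": 0.2}
    - {"tx": -0.022, "ty": 0.002, "tz": -0.1, "wx": 0, "wy": 0, "wz": 0, "claw": 0.2}
    - {"tx": -0.022, "ty": 0.002, "tz": -0.25, "wx": 0, "wy": 0, "wz": 0, "claw": 0.2}

```text
clock: 14.8
eef_pos: [581.0, -17.3, 178.7]
tool_rot: [-3.141, 0.001, 1.615]
force: [0.6, -0.3, -0.3]
width: 68.2
gripper_force: 0.0
```

```bash
python3 - <<'E'
from h import *
from boxlook import findbox
st(); p=cam('wrist'); findbox(p,(581,-13),50,45); findbox(p,(578,57),50,45)
p=cam('top'); save(p,'top1')
for t in('box1_mid','spacer_mid','clamp_left_fin','clamp_right_fin'):
    for r in ctrl.trace(p,t)[:5]: c=cloud(p,r['pixels']); print(t,round(r['score'],2),np.round(np.median(c,0)),np.round(r['extent']))
E
```

```text
{'clock': 14.8, 'eef_pos': [580.968, -17.344, 178.704], 'tool_rot': [-3.141, 0.001, 1.615], 'width': 68.171, 'force': [0.616, -0.335, -0.313], 'qpos': [-0.467, 0.708, 0.746, 1.782, -0.601, 0.894, 0.595]}
box 5280 45.409325377491086 (array([578.9, -18.3]), array([51., 61.]), 2.5) (array([579. , -18.9]), array([50.8, 60.8]), 2.1)
box 6695 45.39125290045092 (array([578.5,  57.6]), array([51.1, 60.4]), 2.5) (array([578.5,  57.6]), array([51.1, 60.9]), 2.5)
spacer_mid 0.22 [667. -93. 169.] [344. 188.  30.  27.]
clamp_right_fin 0.75 [667. -93. 169.] [343. 186.  29.  30.]
```

View pics/top1.png

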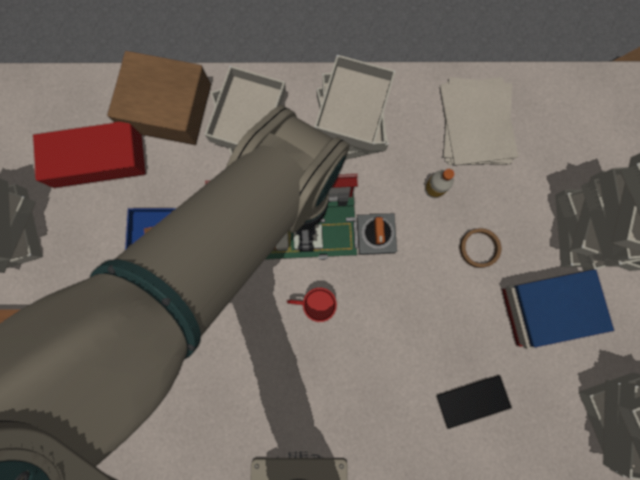

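Both boxes stand square on the bed; the arm hides the rest of the top view. Before going behind the plates I'll check the clearance there and confirm the spacer.

```bash
python3 - <<'E'
from h import *
p=cam('scene'); c=cloud(p)
for x0 in range(660,800,20):
    print(x0,[int(np.percentile(s[:,2],99)) if len(s:=c[(c[:,0]>x0)&(c[:,0]<x0+20)&(c[:,1]>y0)&(c[:,1]<y0+40)&(c[:,2]<250)])>5 else -1 for y0 in range(-140,180,40)])
t=c[(c[:,0]>530)&(c[:,0]<635)&(c[:,1]>275)&(c[:,1]<380)&(c[:,2]>18)&(c[:,2]<60)]; print('spacer',len(t),t.mean(0) if len(t) else '')
y=press(0,41); print(y); 
for X,Z in((120,215),(120,140)): q=press(X,41); print(q); go(*q,Z,92.6)
q=press(0,41); go(*q,215,92.6)
E
```

```text
660 [176, 176, 189, 177, 176, 184, 184, 177]
680 [177, 177, 167, 14, 13, 164, 166, 3]
700 [-1, -1, 163, 3, 3, 3, -1, 5]
720 [-1, -1, 3, 3, 3, 2, -1, -1]
740 [-1, -1, 3, 3, 3, 12, -1, -1]
760 [127, 126, 3, 3, 3, 85, 86, 84]
780 [120, 126, 127, 3, 43, 85, 83, 85]
spacer 461 [584.79160702 325.0792639   28.44089462]
(np.float64(577.9401174867005), np.float64(66.35779336141931))
(np.float64(697.8165858615863), np.float64(71.80135193692976))
t [ 0.277  0.404 -0.132] w [-0.002 -0.    -0.   ] rows 3.0
(np.float64(697.8165858615863), np.float64(71.80135193692976))
t [0.276 0.405 0.118] w [-0.002 -0.    -0.   ] rows 3.0
t [ 0.276  0.004 -0.13 ] w [-0.002 -0.    -0.   ] rows 1.8
```

Emit:
jog_arm:
  plan:
    - {"tx": 0, "ty": 0, "tz": -0.1, "wx": 0, "wy": 0, "wz": 0, "claw": 1}
    - {"tx": 0.1, "ty": 0, "tz": -0.17, "wx": 0, "wy": 0, "wz": 0, "claw": 1}
    - {"tx": 0.2, "ty": 0.1, "tz": -0.17, "wx": 0, "wy": 0, "wz": 0, "claw": 1}
    - {"tx": 0.276, "ty": 0.22, "tz": -0.17, "wx": 0, "wy": 0, "wz": 0, "claw": 1}
    - {"tx": 0.276, "ty": 0.36, "tz": -0.17, "wx": 0, "wy": 0, "wz": 0, "claw": 1}
    - {"tx": 0.276, "ty": 0.43, "tz": -0.17, "wx": 0, "wy": 0, "wz": 0, "claw": 1}
    - {"tx": 0.276, "ty": 0.43, "tz": -0.17, "wx": 0, "wy": 0, "wz": 0, "claw": 1}
    - {"tx": 0.276, "ty": 0.43, "tz": -0.1, "wx": 0, "wy": 0, "wz": 0, "claw": 1}
    - {"tx": 0.276, "ty": 0.43, "tz": 0.0, "wx": 0, "wy": 0, "wz": 0, "claw": 1}
    - {"tx": 0.276, "ty": 0.43, "tz": 0.1, "wx": 0, "wy": 0, "wz": 0, "claw": 1}
    - {"tx": 0.276, "ty": 0.43, "tz": 0.11, "wx": 0, "wy": 0, "wz": 0, "claw": 1}
    - {"tx": 0.276, "ty": 0.43, "tz": 0.11, "wx": 0, "wy": 0, "wz": 0, "claw": 1}

```text
clock: 16.35
eef_pos: [705.3, 71.4, 143.2]
tool_rot: [-3.138, 0.0, 1.615]
force: [-0.2, 0.1, -0.2]
width: 0.1
gripper_force: 0.0
```

```bash
cat > arc.py <<'E'
from h import *
import sys
Y=float(sys.argv[1]); h=12
s=st(); A=rot(s['tool_rot'])
for phi,r in zip(np.radians([0,8,17,26,35,44,53,62,70,77,83]),np.linspace(95,119,11)):
    x=80-r*np.sin(phi)+2.5*np.cos(phi)+h; z=50.5+r*np.cos(phi)+2.5*np.sin(phi)
    q=press(x,Y); print(np.round(np.degrees(phi)),np.round([*q,z]),np.round(A.T@(np.array([*q,z])-s['eef_pos'])/300,3))
E
python3 arc.py 41; python3 -c "
from h import *
p=cam('wrist'); save(p,'w4')"
```

```text
{'clock': 16.35, 'eef_pos': [705.337, 71.443, 143.25], 'tool_rot': [-3.138, 0.0, 1.615], 'width': 0.072, 'force': [-0.241, 0.07, -0.238], 'qpos': [-0.495, 0.918, 0.718, 1.42, -0.646, 1.049, 0.399]}
0.0 [672.  71. 146.] [ 0.002 -0.11  -0.007]
8.0 [659.  70. 147.] [ 0.002 -0.155 -0.013]
17.0 [643.  69. 147.] [ 0.002 -0.208 -0.011]
26.0 [627.  69. 143.] [ 0.002 -0.26   0.   ]
35.0 [612.  68. 138.] [ 0.002 -0.311  0.02 ]
44.0 [597.  67. 129.] [ 0.002 -0.36   0.048]
53.0 [584.  67. 118.] [ 0.002 -0.404  0.084]
62.0 [572.  66. 105.] [ 0.002 -0.443  0.128]
70.0 [563.  66.  92.] [ 0.002 -0.473  0.173]
77.0 [557.  65.  79.] [ 0.002 -0.494  0.215]
83.0 [552.  65.  67.] [ 0.002 -0.51   0.254]
```

View pics/w4.png

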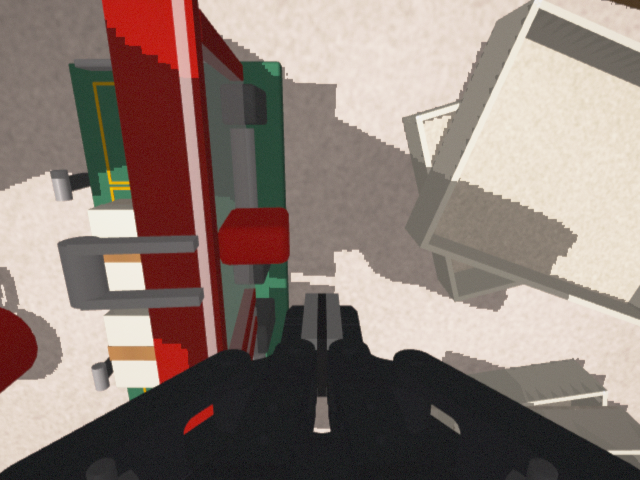

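The closed fingertip, at (320,360), is behind the left plate and clear of the fin at (255,235). I'll sweep the plate over.

Emit:
jog_arm:
  plan:
    - {"tx": 0, "ty": -0.09, "tz": -0.005, "wx": 0, "wy": 0, "wz": 0, "claw": 1}
    - {"tx": 0, "ty": -0.155, "tz": -0.013, "wx": 0, "wy": 0, "wz": 0, "claw": 1}
    - {"tx": 0, "ty": -0.208, "tz": -0.011, "wx": 0, "wy": 0, "wz": 0, "claw": 1}
    - {"tx": 0, "ty": -0.26, "tz": 0, "wx": 0, "wy": 0, "wz": 0, "claw": 1}
    - {"tx": 0, "ty": -0.311, "tz": 0.02, "wx": 0, "wy": 0, "wz": 0, "claw": 1}
    - {"tx": 0, "ty": -0.36, "tz": 0.048, "wx": 0, "wy": 0, "wz": 0, "claw": 1}
    - {"tx": 0, "ty": -0.404, "tz": 0.084, "wx": 0, "wy": 0, "wz": 0, "claw": 1}
    - {"tx": 0, "ty": -0.443, "tz": 0.128, "wx": 0, "wy": 0, "wz": 0, "claw": 1}
    - {"tx": 0, "ty": -0.473, "tz": 0.173, "wx": 0, "wy": 0, "wz": 0, "claw": 1}
    - {"tx": 0, "ty": -0.494, "tz": 0.215, "wx": 0, "wy": 0, "wz": 0, "claw": 1}
    - {"tx": 0, "ty": -0.5, "tz": 0.24, "wx": 0, "wy": 0, "wz": 0, "claw": 1}
    - {"tx": 0, "ty": -0.5, "tz": 0.24, "wx": 0, "wy": 0, "wz": 0, "claw": 1}

```text
clock: 17.6
eef_pos: [557.2, 64.9, 72.8]
tool_rot: [3.141, -0.0, 1.616]
force: [-0.3, 0.1, 0.0]
width: 0.1
gripper_force: 0.2
```

```bash
python3 - <<'E'
from h import *
s=st(); c=cloud(cam('scene')); 
# plate height profile along press x in left half
a=np.radians(2.6); d=c[:,:2]-[579.8,25.4]; X=d@[np.cos(a),np.sin(a)]; Y=d@[-np.sin(a),np.cos(a)]
for x0 in range(-60,100,15):
    print(x0,[int(np.percentile(v,95)) if len(v:=c[(X>x0)&(X<x0+15)&(Y>y0)&(Y<y0+20)&(c[:,2]<200),2])>3 else -1 for y0 in (-140,-90,-40,5,85,105,125)])
go(*press(-20,41),50,92.6)
E
```

```text
{'clock': 17.6, 'eef_pos': [557.182, 64.914, 72.83], 'tool_rot': [3.141, -0.0, 1.616], 'width': 0.138, 'force': [-0.287, 0.1, 0.038], 'qpos': [-0.547, 0.821, 0.62, 1.91, -0.765, 0.662, 0.598]}
-60 [-1, -1, -1, -1, -1, -1, -1]
-45 [-1, -1, -1, 158, 77, 77, 77]
-30 [-1, -1, -1, 167, 74, 74, 75]
-15 [-1, -1, -1, 180, 72, 72, 72]
0 [-1, -1, -1, 69, 69, 69, 70]
15 [-1, -1, -1, 67, 66, 65, 66]
30 [-1, -1, -1, 63, 62, 64, 64]
45 [6, 190, 6, 60, 60, 60, 61]
60 [173, 192, 173, 59, 58, 58, 59]
75 [172, 175, 172, 58, 58, 59, 59]
90 [175, 176, 175, 49, 15, 49, 49]
t [0.002 0.001 0.077] w [ 0.001 -0.    -0.   ] rows 0.5
```

Emit:
jog_arm:
  plan:
    - {"tx": 0, "ty": -0.01, "tz": 0.02, "wx": 0, "wy": 0, "wz": 0, "claw": 1}
    - {"tx": 0, "ty": -0.02, "tz": 0.04, "wx": 0, "wy": 0, "wz": 0, "claw": 1}
    - {"tx": 0, "ty": -0.02, "tz": 0.06, "wx": 0, "wy": 0, "wz": 0, "claw": 1}
    - {"tx": 0, "ty": -0.02, "tz": 0.07, "wx": 0, "wy": 0, "wz": 0, "claw": 1}
    - {"tx": 0, "ty": -0.02, "tz": 0.08, "wx": 0, "wy": 0, "wz": 0, "claw": 1}
    - {"tx": 0, "ty": -0.02, "tz": 0.08, "wx": 0, "wy": 0, "wz": 0, "claw": 1}

```text
clock: 18.25
eef_pos: [551.0, 64.7, 49.9]
tool_rot: [3.141, -0.002, 1.616]
force: [-4.1, 0.9, 18.1]
width: 0.3
gripper_force: 9.7
```

```bash
cat > prof.py <<'E'
from h import *
def prof():
    c=cloud(cam('scene')); a=np.radians(2.6); d=c[:,:2]-[579.8,25.4]; X=d@[np.cos(a),np.sin(a)]; Y=d@[-np.sin(a),np.cos(a)]
    for n,lo,hi in(('L',95,140),('R',-140,-95),('Rin',-50,-10),('Lin',10,50)):
        m=(X>-35)&(X<68)&(Y>lo)&(Y<hi)&(c[:,2]>40)&(c[:,2]<100)
        if m.sum()>30:
            v=c[m,2]; k=np.polyfit(X[m],v,1); r=abs(np.polyval(k,X[m])-v)<4; k=np.polyfit(X[m][r],v[r],1); print(n,m.sum(),'slope',k[0].round(3),'z@-35',np.polyval(k,-35).round(1),'z@60',np.polyval(k,60).round(1))
st()
prof()
E
python3 prof.py
```

```text
{'clock': 18.25, 'eef_pos': [550.957, 64.667, 49.916], 'tool_rot': [3.141, -0.002, 1.616], 'width': 0.263, 'force': [-4.111, 0.927, 18.122], 'qpos': [-0.525, 0.846, 0.579, 1.935, -0.804, 0.608, 0.635]}
L 789 slope 0.029 z@-35 49.8 z@60 52.6
Lin 769 slope -0.033 z@-35 54.8 z@60 51.7
```

Emit:
jog_arm:
  plan:
    - {"tx": 0, "ty": 0, "tz": -0.1, "wx": 0, "wy": 0, "wz": 0, "claw": 1}
    - {"tx": 0, "ty": 0.05, "tz": -0.25, "wx": 0, "wy": 0, "wz": 0, "claw": 1}
    - {"tx": 0, "ty": 0.15, "tz": -0.34, "wx": 0, "wy": 0, "wz": 0, "claw": 1}
    - {"tx": 0, "ty": 0.28, "tz": -0.34, "wx": 0, "wy": 0, "wz": 0, "claw": 1}
    - {"tx": 0, "ty": 0.41, "tz": -0.34, "wx": 0, "wy": 0, "wz": 0, "claw": 1}
    - {"tx": -0.05, "ty": 0.5, "tz": -0.34, "wx": 0, "wy": 0, "wz": 0, "claw": 1}
    - {"tx": -0.15, "ty": 0.51, "tz": -0.34, "wx": 0, "wy": 0, "wz": 0, "claw": 1}
    - {"tx": -0.25, "ty": 0.51, "tz": -0.34, "wx": 0, "wy": 0, "wz": 0, "claw": 1}
    - {"tx": -0.273, "ty": 0.51, "tz": -0.34, "wx": 0, "wy": 0, "wz": 0, "claw": 1}
    - {"tx": -0.273, "ty": 0.51, "tz": -0.34, "wx": 0, "wy": 0, "wz": 0, "claw": 1}
    - {"tx": -0.273, "ty": 0.51, "tz": -0.34, "wx": 0, "wy": 0, "wz": 0, "claw": 1}

```text
clock: 19.4
eef_pos: [706.9, -8.4, 149.6]
tool_rot: [-3.14, -0.002, 1.617]
force: [-0.4, 0.4, -0.3]
width: -0.1
gripper_force: 0.0
```

```bash
python3 prof.py; python3 arc.py -41; python3 -c "
from h import *
p=cam('scene'); save(p,'s2',p['img'][180:420,140:560])"
```

```text
{'clock': 19.4, 'eef_pos': [706.909, -8.404, 149.565], 'tool_rot': [-3.14, -0.002, 1.617], 'width': -0.069, 'force': [-0.369, 0.384, -0.27], 'qpos': [-0.381, 0.905, 0.714, 1.424, -0.637, 1.052, 0.509]}
L 843 slope -0.033 z@-35 57.2 z@60 54.1
Lin 752 slope -0.033 z@-35 57.1 z@60 54.0
{'clock': 19.45, 'eef_pos': [707.089, -7.736, 149.665], 'tool_rot': [-3.141, -0.002, 1.618], 'width': -0.037, 'force': [0.016, 0.125, -0.01], 'qpos': [-0.382, 0.905, 0.713, 1.424, -0.637, 1.052, 0.509]}
0.0 [676. -11. 146.] [-0.007 -0.104  0.014]
8.0 [662. -12. 147.] [-0.007 -0.149  0.008]
17.0 [647. -13. 147.] [-0.007 -0.201  0.01 ]
26.0 [631. -13. 143.] [-0.007 -0.254  0.021]
35.0 [616. -14. 138.] [-0.007 -0.305  0.04 ]
44.0 [601. -15. 129.] [-0.007 -0.354  0.069]
53.0 [588. -15. 118.] [-0.007 -0.398  0.105]
62.0 [576. -16. 105.] [-0.007 -0.437  0.149]
70.0 [567. -16.  92.] [-0.007 -0.467  0.193]
77.0 [561. -17.  79.] [-0.007 -0.489  0.236]
83.0 [556. -17.  67.] [-0.007 -0.505  0.274]
```

View pics/s2.png

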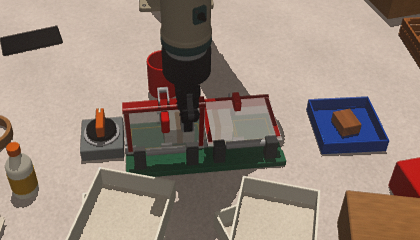

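The left plate lies level and clipped (slope about 0.03), and the spacer is in the tray at (347,123) in the crop. Now the right plate.

Emit:
jog_arm:
  plan:
    - {"tx": -0.005, "ty": -0.09, "tz": 0.012, "wx": 0, "wy": 0, "wz": 0, "claw": 1}
    - {"tx": -0.005, "ty": -0.149, "tz": 0.008, "wx": 0, "wy": 0, "wz": 0, "claw": 1}
    - {"tx": -0.007, "ty": -0.201, "tz": 0.01, "wx": 0, "wy": 0, "wz": 0, "claw": 1}
    - {"tx": -0.007, "ty": -0.254, "tz": 0.021, "wx": 0, "wy": 0, "wz": 0, "claw": 1}
    - {"tx": -0.007, "ty": -0.305, "tz": 0.04, "wx": 0, "wy": 0, "wz": 0, "claw": 1}
    - {"tx": -0.007, "ty": -0.354, "tz": 0.069, "wx": 0, "wy": 0, "wz": 0, "claw": 1}
    - {"tx": -0.007, "ty": -0.398, "tz": 0.105, "wx": 0, "wy": 0, "wz": 0, "claw": 1}
    - {"tx": -0.007, "ty": -0.437, "tz": 0.149, "wx": 0, "wy": 0, "wz": 0, "claw": 1}
    - {"tx": -0.007, "ty": -0.467, "tz": 0.193, "wx": 0, "wy": 0, "wz": 0, "claw": 1}
    - {"tx": -0.007, "ty": -0.489, "tz": 0.236, "wx": 0, "wy": 0, "wz": 0, "claw": 1}
    - {"tx": -0.007, "ty": -0.5, "tz": 0.26, "wx": 0, "wy": 0, "wz": 0, "claw": 1}
    - {"tx": -0.007, "ty": -0.5, "tz": 0.26, "wx": 0, "wy": 0, "wz": 0, "claw": 1}

```text
clock: 20.7
eef_pos: [556.8, -17.9, 71.6]
tool_rot: [-3.14, -0.001, 1.617]
force: [-0.3, 0.9, -0.3]
width: -0.1
gripper_force: 0.2
```

```bash
python3 prof.py
```

```text
{'clock': 20.7, 'eef_pos': [556.845, -17.858, 71.617], 'tool_rot': [-3.14, -0.001, 1.617], 'width': -0.063, 'force': [-0.294, 0.926, -0.278], 'qpos': [-0.393, 0.817, 0.608, 1.918, -0.757, 0.653, 0.743]}
L 842 slope -0.036 z@-35 57.4 z@60 54.0
R 1004 slope -0.166 z@-35 72.1 z@60 56.3
Rin 898 slope -0.18 z@-35 73.4 z@60 56.3
Lin 753 slope -0.033 z@-35 57.2 z@60 54.1
```

Emit:
jog_arm:
  plan:
    - {"tx": 0, "ty": -0.007, "tz": 0.02, "wx": 0, "wy": 0, "wz": 0, "claw": 1}
    - {"tx": 0, "ty": -0.01, "tz": 0.04, "wx": 0, "wy": 0, "wz": 0, "claw": 1}
    - {"tx": 0, "ty": -0.01, "tz": 0.06, "wx": 0, "wy": 0, "wz": 0, "claw": 1}
    - {"tx": 0, "ty": -0.01, "tz": 0.07, "wx": 0, "wy": 0, "wz": 0, "claw": 1}
    - {"tx": 0, "ty": -0.01, "tz": 0.078, "wx": 0, "wy": 0, "wz": 0, "claw": 1}
    - {"tx": 0, "ty": -0.01, "tz": 0.078, "wx": 0, "wy": 0, "wz": 0, "claw": 1}
    - {"tx": 0, "ty": -0.01, "tz": 0, "wx": 0, "wy": 0, "wz": 0, "claw": 1}
    - {"tx": 0, "ty": -0.01, "tz": -0.15, "wx": 0, "wy": 0, "wz": 0, "claw": 1}
    - {"tx": 0, "ty": -0.01, "tz": -0.3, "wx": 0, "wy": 0, "wz": 0, "claw": 1}
    - {"tx": 0, "ty": -0.01, "tz": -0.45, "wx": 0, "wy": 0, "wz": 0, "claw": 1}
    - {"tx": 0, "ty": -0.01, "tz": -0.47, "wx": 0, "wy": 0, "wz": 0, "claw": 1}

```text
clock: 21.85
eef_pos: [557.1, -20.5, 217.8]
tool_rot: [3.134, 0.001, 1.616]
force: [0.2, -0.4, -0.1]
width: 0.3
gripper_force: 0.0
```

```bash
python3 prof.py; python3 - <<'E'
from h import *
q=press(0,-200); print(q); go(*q,190,2.6);go(*q,190,92.6)
p=cam('scene'); hsv=cv2.cvtColor(p['img'],cv2.COLOR_RGB2HSV)
d=p['depth']; W=np.zeros((480,640,3)); W[d>0]=cloud(p)
m=(hsv[...,0]<14)&(hsv[...,1]>150)&(W[...,2]>65)&(W[...,2]<80)&(W[...,1]<-130)&(W[...,1]>-220)&(W[...,0]<640)
print(m.sum(),rect(W[m]),W[m].mean(0))
E
```

```text
{'clock': 21.85, 'eef_pos': [557.107, -20.549, 217.821], 'tool_rot': [3.134, 0.001, 1.616], 'width': 0.339, 'force': [0.192, -0.368, -0.07], 'qpos': [-0.513, 0.631, 0.804, 1.816, -0.561, 0.928, 0.585]}
L 838 slope -0.036 z@-35 57.4 z@60 54.0
R 875 slope -0.032 z@-35 56.7 z@60 53.7
Rin 764 slope -0.033 z@-35 57.0 z@60 53.9
Lin 756 slope -0.033 z@-35 57.2 z@60 54.0
(np.float64(588.8725976258507), np.float64(-174.39411395814295))
t [-0.52   0.085  0.088] w [ 0.003 -0.003  1.   ] rows 10.5
t [-0.52   0.085  0.088] w [ 0.003  0.    -0.   ] rows 3.2
167 (array([ 591.1, -173.7]), array([57.4, 15.4]), 1.5) [ 595.47025863 -173.20195748   72.7688755 ]
```

Both plates read as clipped, with slopes near -0.033. Next is the knob.

Emit:
jog_arm:
  plan:
    - {"tx": -0.1, "ty": 0.01, "tz": 0, "wx": 0, "wy": 0, "wz": 0.09, "claw": 0.2}
    - {"tx": -0.2, "ty": 0.03, "tz": 0, "wx": 0, "wy": 0, "wz": 0.18, "claw": 0.3}
    - {"tx": -0.3, "ty": 0.05, "tz": 0.02, "wx": 0, "wy": 0, "wz": 0.27, "claw": 0.4}
    - {"tx": -0.4, "ty": 0.07, "tz": 0.04, "wx": 0, "wy": 0, "wz": 0.36, "claw": 0.4}
    - {"tx": -0.5, "ty": 0.09, "tz": 0.08, "wx": 0, "wy": 0, "wz": 0.45, "claw": 0.4}
    - {"tx": -0.518, "ty": 0.09, "tz": 0.1, "wx": 0, "wy": 0, "wz": 0.54, "claw": 0.4}
    - {"tx": -0.518, "ty": 0.09, "tz": 0.1, "wx": 0, "wy": 0, "wz": 0.63, "claw": 0.4}
    - {"tx": -0.518, "ty": 0.09, "tz": 0.1, "wx": 0, "wy": 0, "wz": 0.72, "claw": 0.4}
    - {"tx": -0.518, "ty": 0.09, "tz": 0.1, "wx": 0, "wy": 0, "wz": 0.81, "claw": 0.4}
    - {"tx": -0.518, "ty": 0.09, "tz": 0.1, "wx": 0, "wy": 0, "wz": 0.9, "claw": 0.4}
    - {"tx": -0.518, "ty": 0.09, "tz": 0.1, "wx": 0, "wy": 0, "wz": 1, "claw": 0.4}
    - {"tx": -0.518, "ty": 0.09, "tz": 0.1, "wx": 0, "wy": 0, "wz": 1, "claw": 0.4}

```text
clock: 23.15
eef_pos: [587.2, -172.8, 180.4]
tool_rot: [-3.141, 0.005, 0.044]
force: [-0.7, -0.2, -1.0]
width: 51.1
gripper_force: 0.0
```

```bash
python3 - <<'E'
from h import *
st(); p=cam('wrist'); save(p,'w5'); hsv=cv2.cvtColor(p['img'],cv2.COLOR_RGB2HSV)
d=p['depth']; W=np.zeros((480,640,3)); W[d>0]=cloud(p)
m=(hsv[...,0]<16)&(hsv[...,1]>150)&(W[...,2]>68)&(W[...,2]<80)&(W[...,1]<-130)&(W[...,1]>-220)&(W[...,0]<640)
m=biggest(m);print(m.sum(),rect(W[m]),rect(plane(p,m,74)))
go(590,-174.2,53,2.6)
E
```

```text
{'clock': 23.15, 'eef_pos': [587.236, -172.846, 180.421], 'tool_rot': [-3.141, 0.005, 0.044], 'width': 51.135, 'force': [-0.718, -0.177, -1.005], 'qpos': [-0.344, 0.918, 1.129, 1.694, -0.903, 1.149, -0.479]}
850 (array([ 589.5, -174.2]), array([54.8, 15.6]), 2.1) (array([ 590.2, -174.2]), array([54.9, 15.5]), 2.1)
t [0.01  0.005 0.426] w [-0.     0.003  0.001] rows 2.6
```

View pics/w5.png

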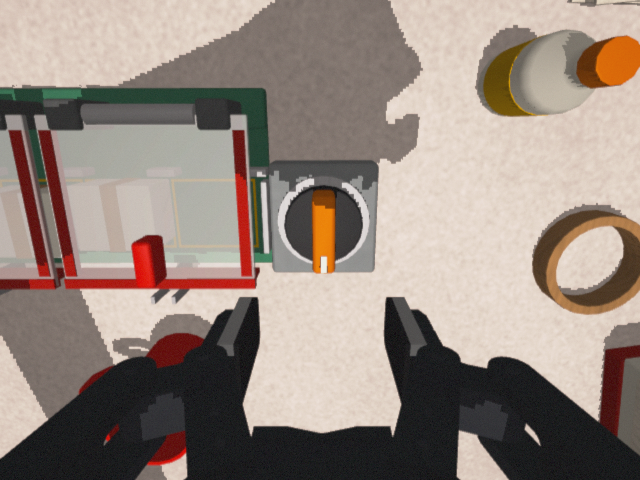

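The view shows the knob bar at (323,230), aligned with the pads, and the right plate down at (150,200). Descending and gripping.

Emit:
jog_arm:
  plan:
    - {"tx": 0.01, "ty": 0.005, "tz": 0.1, "wx": 0, "wy": 0, "wz": 0, "claw": 0.4}
    - {"tx": 0.01, "ty": 0.005, "tz": 0.2, "wx": 0, "wy": 0, "wz": 0, "claw": 0.4}
    - {"tx": 0.01, "ty": 0.005, "tz": 0.3, "wx": 0, "wy": 0, "wz": 0, "claw": 0.4}
    - {"tx": 0.01, "ty": 0.005, "tz": 0.38, "wx": 0, "wy": 0, "wz": 0, "claw": 0.4}
    - {"tx": 0.01, "ty": 0.005, "tz": 0.42, "wx": 0, "wy": 0, "wz": 0, "claw": 0.4}
    - {"tx": 0.01, "ty": 0.005, "tz": 0.42, "wx": 0, "wy": 0, "wz": 0, "claw": 0.4}
    - {"tx": 0.01, "ty": 0.005, "tz": 0.42, "wx": 0, "wy": 0, "wz": 0, "claw": 0.9}
    - {"tx": 0.01, "ty": 0.005, "tz": 0.42, "wx": 0, "wy": 0, "wz": 0, "claw": 0.9}
    - {"tx": 0.01, "ty": 0.005, "tz": 0.42, "wx": 0, "wy": 0, "wz": 0, "claw": 0.9}
    - {"tx": 0.01, "ty": 0.005, "tz": 0.42, "wx": 0, "wy": 0, "wz": 0, "claw": 0.9}

```text
clock: 24.2
eef_pos: [592.4, -173.9, 58.9]
tool_rot: [-3.14, -0.002, 0.046]
force: [-1.7, 1.8, 4.6]
width: 14.5
gripper_force: 59.2
```

Emit:
jog_arm:
  plan:
    - {"tx": 0, "ty": 0, "tz": 0, "wx": 0, "wy": 0, "wz": 0.06, "claw": 0.9}
    - {"tx": 0, "ty": 0, "tz": 0, "wx": 0, "wy": 0, "wz": 0.12, "claw": 0.9}
    - {"tx": 0, "ty": 0, "tz": 0, "wx": 0, "wy": 0, "wz": 0.18, "claw": 0.9}
    - {"tx": 0, "ty": 0, "tz": 0, "wx": 0, "wy": 0, "wz": 0.2, "claw": 0.9}

```text
clock: 24.6
eef_pos: [593.7, -174.7, 59.2]
tool_rot: [3.141, -0.004, -0.265]
force: [0.2, -0.9, 3.5]
width: 14.1
gripper_force: 85.8
```

```bash
python3 - <<'E'
from h import *
s=st(); print(s['torque'],s['tau'][-1])
E
```

```text
{'clock': 24.6, 'eef_pos': [593.708, -174.72, 59.204], 'tool_rot': [3.141, -0.004, -0.265], 'width': 14.126, 'force': [0.209, -0.872, 3.508], 'qpos': [-0.281, 1.048, 0.976, 1.757, -1.065, 0.961, -0.684]}
[-0.31226653  0.24557261  0.98874778] -0.9308047592639923
```

About 1 N m of resistance means that was the hard stop. I'll turn the other way.

Emit:
jog_arm:
  plan:
    - {"tx": 0, "ty": 0, "tz": 0, "wx": 0, "wy": 0, "wz": -0.08, "claw": 0.9}
    - {"tx": 0, "ty": 0, "tz": 0, "wx": 0, "wy": 0, "wz": -0.16, "claw": 0.9}
    - {"tx": -0.003, "ty": 0, "tz": 0, "wx": 0, "wy": 0, "wz": -0.24, "claw": 0.9}
    - {"tx": -0.005, "ty": 0, "tz": 0, "wx": 0, "wy": 0, "wz": -0.32, "claw": 0.9}
    - {"tx": -0.005, "ty": 0, "tz": 0, "wx": 0, "wy": 0, "wz": -0.4, "claw": 0.9}
    - {"tx": -0.005, "ty": 0, "tz": 0, "wx": 0, "wy": 0, "wz": -0.48, "claw": 0.9}
    - {"tx": -0.005, "ty": 0, "tz": 0, "wx": 0, "wy": 0, "wz": -0.5, "claw": 0.9}

```text
clock: 25.3
eef_pos: [591.9, -172.3, 58.9]
tool_rot: [-3.14, -0.005, 0.52]
force: [1.0, 5.4, 7.0]
width: 14.4
gripper_force: 59.7
```

```bash
python3 - <<'E'
from h import *
s=st(); print(s['torque'],s['tau'][-1])
E
```

```text
{'clock': 25.3, 'eef_pos': [591.909, -172.282, 58.879], 'tool_rot': [-3.14, -0.005, 0.52], 'width': 14.357, 'force': [0.968, 5.43, 6.951], 'qpos': [-0.213, 0.967, 0.809, 1.761, -0.931, 0.844, -0.0]}
[ 1.18154837 -0.19023381 -0.21804502] 0.4744597524404526
```

Emit:
jog_arm:
  plan:
    - {"tx": 0, "ty": 0, "tz": 0, "wx": 0, "wy": 0, "wz": -0.08, "claw": 0.9}
    - {"tx": 0, "ty": 0, "tz": 0, "wx": 0, "wy": 0, "wz": -0.16, "claw": 0.9}
    - {"tx": 0, "ty": 0, "tz": 0, "wx": 0, "wy": 0, "wz": -0.24, "claw": 0.9}
    - {"tx": 0, "ty": 0, "tz": 0, "wx": 0, "wy": 0, "wz": -0.32, "claw": 0.9}
    - {"tx": 0, "ty": 0, "tz": 0, "wx": 0, "wy": 0, "wz": -0.4, "claw": 0.9}
    - {"tx": 0, "ty": 0, "tz": 0, "wx": 0, "wy": 0, "wz": -0.45, "claw": 0.9}
    - {"tx": 0, "ty": 0, "tz": 0, "wx": 0, "wy": 0, "wz": -0.45, "claw": 0.9}

```text
clock: 26.0
eef_pos: [590.0, -170.6, 58.8]
tool_rot: [-3.139, -0.006, 1.225]
force: [-2.1, 8.3, 13.3]
width: 14.5
gripper_force: 60.4
```

```bash
python3 - <<'E'
from h import *
s=st(); print(s['torque'],s['tau'][-1])
E
```

```text
{'clock': 26.0, 'eef_pos': [590.023, -170.636, 58.841], 'tool_rot': [-3.139, -0.006, 1.225], 'width': 14.508, 'force': [-2.076, 8.27, 13.286], 'qpos': [-0.131, 0.903, 0.64, 1.761, -0.77, 0.75, 0.574]}
[1.79379473 0.76094647 0.01112621] 0.36495616659522057
```

Emit:
jog_arm:
  plan:
    - {"tx": 0, "ty": 0, "tz": 0, "wx": 0, "wy": 0, "wz": 0, "claw": 0.5}
    - {"tx": 0, "ty": 0, "tz": 0, "wx": 0, "wy": 0, "wz": 0, "claw": 0.4}
    - {"tx": 0, "ty": 0, "tz": 0, "wx": 0, "wy": 0, "wz": 0, "claw": 0.4}
    - {"tx": 0, "ty": 0, "tz": -0.1, "wx": 0, "wy": 0, "wz": 0, "claw": 0.4}
    - {"tx": 0, "ty": 0, "tz": -0.25, "wx": 0, "wy": 0, "wz": 0, "claw": 0.4}
    - {"tx": 0, "ty": 0, "tz": -0.4, "wx": 0, "wy": 0, "wz": 0, "claw": 0.4}
    - {"tx": 0, "ty": 0, "tz": -0.5, "wx": 0, "wy": 0, "wz": 0, "claw": 0.4}
    - {"tx": 0, "ty": 0, "tz": -0.5, "wx": 0, "wy": 0, "wz": 0, "claw": 0.4}

```text
clock: 26.8
eef_pos: [592.5, -176.7, 212.0]
tool_rot: [3.133, 0.001, 1.222]
force: [0.4, -0.7, 0.5]
width: 51.2
gripper_force: 0.0
```

```bash
python3 prof.py; python3 - <<'E'
from h import *
p=cam('wrist'); save(p,'w6'); hsv=cv2.cvtColor(p['img'],cv2.COLOR_RGB2HSV)
d=p['depth']; W=np.zeros((480,640,3)); W[d>0]=cloud(p)
m=(hsv[...,0]<16)&(hsv[...,1]>150)&(W[...,2]>68)&(W[...,2]<80)&(W[...,1]<-130)&(W[...,1]>-220)&(W[...,0]<640)
m=biggest(m);print(m.sum(),rect(plane(p,m,74)))
p=cam('scene'); save(p,'s3',cv2.resize(p['img'][220:400,160:560],None,fx=2,fy=2))
E
```

```text
{'clock': 26.8, 'eef_pos': [592.523, -176.69, 211.955], 'tool_rot': [3.133, 0.001, 1.222], 'width': 51.211, 'force': [0.439, -0.66, 0.455], 'qpos': [-0.215, 0.728, 0.804, 1.655, -0.6, 1.013, 0.438]}
L 845 slope -0.036 z@-35 57.3 z@60 53.9
R 872 slope -0.034 z@-35 56.9 z@60 53.7
Rin 769 slope -0.032 z@-35 57.0 z@60 53.9
Lin 747 slope -0.033 z@-35 57.1 z@60 53.9
1357 (array([ 589.2, -173.3]), array([54.8, 15.7]), 70.3)
```

View pics/s3.png

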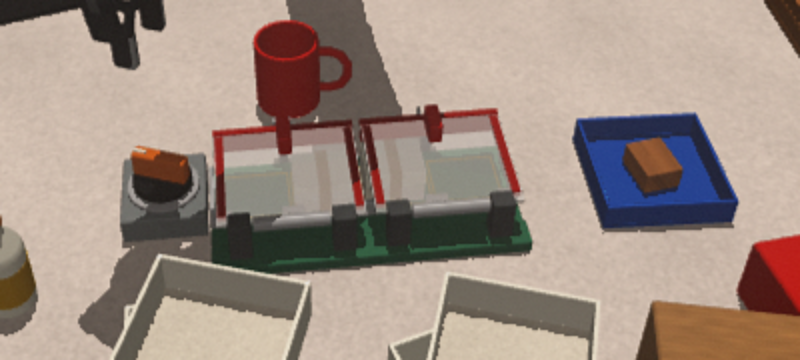

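View pics/w6.png

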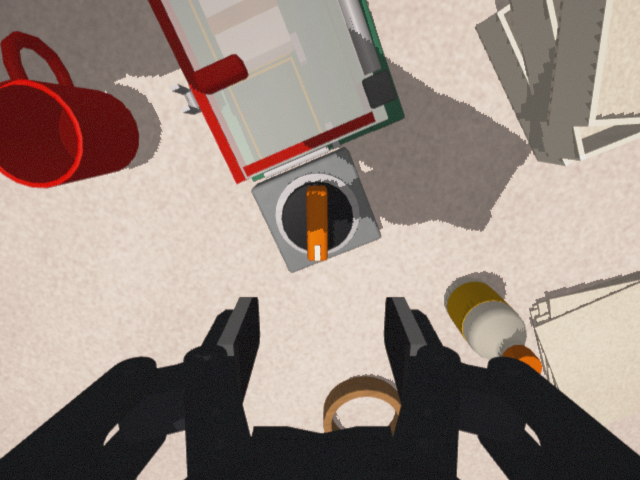

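The knob bar now sits at 70°, which is about 1.18 rad relative to the press. Both plates are level and clipped, both boxes are under them, the spacer is in the tray, and the robot is clear.

```bash
python3 -c "
from h import *
print(ctrl.finish_job())"
```

```text
the job is handed in; nothing more can be done
None
```

I've handed in the job, and no verdict came back: by my measurements the spacer is in the tray, both boxes (the only two present) were set square in the two middle places, both plates are clipped and the knob is past its detent at about 1.18 rad.

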